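# Load the slide scanner and set its focus thumbwheel, then start

### The arm

A 7-joint arm with a two-finger parallel gripper is mounted at the origin on the work surface. World frame = base frame: x ahead of the robot, y to its left, z up, the work surface at z = 0. Lengths are in m, angles in rad, forces in N, time in s.
With the tool pointing down it reaches from about 0.425 to 0.875 m from the base axis. Payload 4.7 kg.
Tool frame: the origin (TCP) lies midway between the tips of the shut fingers; the grasp point (between the pads) lies 19 mm behind it (ctrl.grip_point_offset is the distance from the TCP to the grasp point, in m); z points along the fingers, y is the line along which they close (so a half turn about z gives the same grasp; the last joint's range is limited). The gripper opens to 87 mm and grips with 3 to 60 N. Pads are 19 mm wide; open, the fingers measure 117 mm over their backs; the gripper's body (75 mm by 190 mm) begins 51 mm behind the grasp point.
Start: joints at [-1.15, 0.321, -0.07, 1.45, 0.023, 1.371, -0.057], TCP at [0.257, 0.597, 0.223] pointing down, gripper open.
Joint ranges: [-2.86, 2.86], [-0.3, 2.09], [-1.38, 1.24], [0.06, 2.45], [-1.56, 4.7], [0.09, 2.05], [-2.69, 2.69]. Speed limits (rad/s): [2.57, 2.57, 3.14, 3.14, 3.14, 3.14, 3.14].

### API

Orientations are given as a rotation vector (axis times angle).
In Python, from bench import ctrl gives the robot as it stands. The module is installed in compiled form; this text tells all that it offers.
- The arm moves only by the shell command python3 -m handwheel 'ROWS' [OPENING] [FORCE]. ROWS is JSON, a list of rows, each an object of numbers: "x", "y", "z": the shift along the tool's x, y, z in m; "wx", "wy", "wz": the turn, a rotation vector about the tool's x, y, z in degrees. A call has 1 to 10 rows; each row is the pose to reach, as a shift and turn from the pose commanded when the call began, along the tool's axes at that moment; what a row does not reach only later rows make up. A row lasts 1/12 s, in which the tool goes at most 41.7 mm and 7.16 degrees, less where a joint would pass 70% of its speed; a pose out of reach is approached as far as the arm can. A call with a gripper value outside its range is refused whole. OPENING is the finger opening in m, from 0 to 0.087, set as the call begins (- or left out, the last holds). The fingers move at their own pace and stop on an object; FORCE is the grip in N (left out, the last holds). Time passes only in rows, so rows that repeat a pose let the fingers close. It gives the time, the measured TCP pose, the force, the opening and the grip force at its end, in the units of the state.
- ctrl.get_state(): the state, without advancing time (a new reading comes with each control period).
- ctrl.get_image(name): name is "scene" or "top" or "wrist"; returns a dict with "image" (384x512x3 uint8, red, green, blue), "K" (3x3 intrinsics, pixels), "world_to_cam" (4x4, takes a point from world to camera coordinates); the wrist camera has in their place "hand_eye" (4x4, takes a point from camera to tool coordinates, whose origin is the TCP and whose axes are the flange's). Camera axes: x right, y down, z forward; pixel columns grow to the right and rows downward; lengths in m; the calibration is good to about 2 mm. A picture is of the moment at which its call begins: read the wrist's pose just before it. There is no depth.
- ctrl.close_job(): hands the job in; it is judged then, once.
The state is a dict: "time": time; "joint_positions": joint angles; "qd": joint speeds; "joint_torque": joint torques, N m; "position": TCP position; "tool_rot": TCP orientation; "ft_force": force on the tool from outside, world axes, zero at the start; "torque": the same for the moment, N m; "grip_width": opening from 0.0 (shut) to 1.0 (fully open); "grip_force": force on a finger pad.
Only numpy, scipy, OpenCV 4.12 (cv2) and the standard library are available. Lean on these libraries where they do the work, as an engineer would, in place of code of your own. Each camera call takes 0.05 s, during which the arm holds its last target. There are 200 camera calls.

### The job

Load every slide rack, those standing on the bench and those hanging on the hooks (they come off only when pulled outward so that the rack presses the hook's sprung keeper open), upright into the scanner's walled load bay, setting each down rather than dropping it, as they hold glass; also roll the scanner's recessed black thumbwheel with a fingertip until the tip of the red needle stands in the middle of the green band on the dial. When all that is done, start the scan by pressing the green button fully down. Do not knock over or shove away the other things on the bench.

Things in the scene. Friction and masses are not known exactly. Their poses are not given: they have to be found in the camera images.
- scanner: white bench slide scanner, fixed, 181 (x) x 328 (y) x 115 mm; origin on the bench under it, 172 mm from its -y end, z up. The walled load bay takes its -y part (floor 30 mm above the bench), the wheel housing its +y part (x -83 to 83, y 76 to 156, flat top 115 mm above the bench)
- bay (a point): centre of the load bay's black floor, axes as the scanner's. The floor measures 165 (x) x 240 mm (y), level; round it walls 12 mm above the floor on -x, +x and -y, and the wheel housing, 85 mm above the floor, on +y. Four racks fit with their long sides along y, in two rows and two columns, e.g. centred at x = +-40, y = +-58 mm
- wheel_rim (a point): middle of the exposed rim of the black thumbwheel, 89 mm above the bench, axes as the scanner's. The wheel lies flat (upright axis 38 mm from this point along +x, 76 mm diameter, 16 mm thick); its rim stands 8 mm out of the housing's front (-x) face, nothing before it. A fingertip pressed on it towards +x with a few N and drawn along y rolls it (0.8 N at the rim); it stays where left
- needle_tip (a point): near the tip of the red needle on the white dial on top of the housing, 24 mm from the wheel's axis; the needle cannot be pushed, it is fixed to the wheel and turns with it: rim drawn towards -y turns the needle anticlockwise seen from above, 1 rad per 38 mm of rim travel. The needle travels 2.4 rad either way from the scanner's +x; the band is always anticlockwise of its start
- band_mid (a point): middle of the green target band on the dial, at the same radius and height as needle_tip; the band spans 0.4 rad (10 mm there). Its place on the dial changes from start to start; it does not move
- start_top (a point): top of the round green start button (28 mm across) on the housing's flat top, axes as the scanner's; pressed straight down
- start (a joint): start button: 0 up, 0.006 m fully down, which takes 5 N; sprung
- hook_a (a point): hook stand A, fixed: point on top of its level steel rod, 50 mm from the post, 230 mm above the bench; z up. The rod, 10 mm thick and 100 mm long, runs from the post (no higher than the rod) along this point's own -x. A rack hangs with its bail round the rod, x along it, and can be raised only about 14 mm. It is free once pulled to 90 mm from this point along -x
- hook_b (a point): hook stand B, like stand A: point on top of the rod, 50 mm from the post; the same sizes, axes and keeper
- keeper_a (a joint): yellow sprung keeper on the tip of rod A: a flap 10 mm wide, hinged 50 mm from point hook_a along -x, standing 22 mm above the rod. Pulling the rack outward folds it outward and flat (2 to 8 N); it springs up again behind the rack. 0 shut (upright), 1.6 rad flat
- keeper_b (a joint): keeper of hook B, the same
- rack_a: blue slide rack, 44 (x) x 80 (y) x 122 mm high, 0.13 to 0.25 kg: body 50 mm high; over it a bail opening 24 mm high, 32 mm wide, passing through along x; a 14 x 48 x 10 mm top bar (underside 74 mm up); on the bar a black grip tab. This one hangs at first on hook A, or is absent in some starts. Origin: centre of its underside
- rack_a_tab (a point): centre of rack_a's upright black grip tab, 14 (x) x 30 (y) x 38 mm high, 103 mm above the rack's bottom; axes are the rack's: z up, y along its long side and across the tab's 30 mm width, x through the bail
- rack_b: blue slide rack, 44 (x) x 80 (y) x 122 mm high, 0.13 to 0.25 kg: body 50 mm high; over it a bail opening 24 mm high, 32 mm wide, passing through along x; a 14 x 48 x 10 mm top bar (underside 74 mm up); on the bar a black grip tab. This one hangs at first on hook B, or is absent in some starts. Origin: centre of its underside
- rack_b_tab (a point): centre of rack_b's upright black grip tab, 14 (x) x 30 (y) x 38 mm high, 103 mm above the rack's bottom; axes are the rack's: z up, y along its long side and across the tab's 30 mm width, x through the bail
- rack_c: blue slide rack, 44 (x) x 80 (y) x 122 mm high, 0.13 to 0.25 kg: body 50 mm high; over it a bail opening 24 mm high, 32 mm wide, passing through along x; a 14 x 48 x 10 mm top bar (underside 74 mm up); on the bar a black grip tab. This one stands at first on the bench, or is absent in some starts. Origin: centre of its underside
- rack_c_tab (a point): centre of rack_c's upright black grip tab, 14 (x) x 30 (y) x 38 mm high, 103 mm above the rack's bottom; axes are the rack's: z up, y along its long side and across the tab's 30 mm width, x through the bail
- rack_d: blue slide rack, 44 (x) x 80 (y) x 122 mm high, 0.13 to 0.25 kg: body 50 mm high; over it a bail opening 24 mm high, 32 mm wide, passing through along x; a 14 x 48 x 10 mm top bar (underside 74 mm up); on the bar a black grip tab. This one stands at first on the bench, or is absent in some starts. Origin: centre of its underside
- rack_d_tab (a point): centre of rack_d's upright black grip tab, 14 (x) x 30 (y) x 38 mm high, 103 mm above the rack's bottom; axes are the rack's: z up, y along its long side and across the tab's 30 mm width, x through the bail
- oil_bottle: bystander to leave alone: amber oil bottle, 40 mm across, 85 mm high; origin at its underside
- reagent: bystander to leave alone: jar with blue cap, 56 mm across, 100 mm high; origin at its underside
- slide_box: bystander to leave alone: orange slide box, 100 x 80 x 32 mm; origin at its underside
- beaker: bystander to leave alone: white beaker, 60 mm across, 70 mm high; origin at its underside

How it is judged:
On the way, in this order (a step that is already met when the one before it is completed fails the run):
1. every rack stands in the bay and the needle is inside the band (x of rack_a_tab in the frame of bay between -0.083 and 0.083 m and y of rack_a_tab in the frame of bay between -0.12 and 0.12 m and z of rack_a_tab in the frame of bay between 0.096 and 0.109 m and angle between each of rack_a_tab, rack_b_tab, rack_c_tab, rack_d_tab's own z axis and vertical below 0.12 rad and linear speed of each of rack_a, rack_b, rack_c, rack_d below 0.03 m/s and x of rack_b_tab in the frame of bay between -0.083 and 0.083 m and y of rack_b_tab in the frame of bay between -0.12 and 0.12 m and z of rack_b_tab in the frame of bay between 0.096 and 0.109 m and x of rack_c_tab in the frame of bay between -0.083 and 0.083 m and y of rack_c_tab in the frame of bay between -0.12 and 0.12 m and z of rack_c_tab in the frame of bay between 0.096 and 0.109 m and x of rack_d_tab in the frame of bay between -0.083 and 0.083 m and y of rack_d_tab in the frame of bay between -0.12 and 0.12 m and z of rack_d_tab in the frame of bay between 0.096 and 0.109 m and horizontal distance between needle_tip and band_mid below 0.004 m), for 0.2 s.
2. the start button is pressed fully down (value of joint start above 0.0045 m).
At the end, for the whole second after the job is handed in: Every rack present stands upright (within 7 degrees) and at rest flat on the load bay's floor, inside its walls; the red needle stands inside the green band (its tip within 4 mm of the band's middle); both keepers have sprung shut and the start button is up again (all of step 1 and value of joint each of keeper_a, keeper_b below 0.2 rad and value of joint start below 0.002 m); the robot touches nothing.
It fails at once if a rack is dropped (free of the gripper and moving faster than 1 m/s, a fall of some 5 cm) ((linear speed of rack_a above 1 m/s and contact force between the fingers and rack_a below 0.05 N) or (linear speed of rack_b above 1 m/s and contact force between the fingers and rack_b below 0.05 N) or (linear speed of rack_c above 1 m/s and contact force between the fingers and rack_c below 0.05 N) or (linear speed of rack_d above 1 m/s and contact force between the fingers and rack_d below 0.05 N)).
It fails at once if a bystander (amber bottle, reagent jar, slide box, beaker) is knocked over or moved more than 8 cm (distance of any of oil_bottle, reagent, slide_box, beaker from where it was at the start of the episode above 0.08 m or angle between any of oil_bottle, reagent, slide_box, beaker's own z axis and vertical above 0.7 rad).
Of rack_a, rack_b, rack_c, rack_d only 3 to 4 are there at a start; the rules pass over those that are not, and their reading is None.
At some moment in a run one of rack_c, rack_d may be knocked a few centimetres aside while the robot is not near it.
It also fails if it takes over 210 s, if anything falls off the work surface, if the arm or the gripper's body presses on something with over 40 N, if the wrist force passes 120 N, or if a joint passes its speed limit or range.

## Working session

There is one attempt and no reset: what is moved stays moved. The work goes in short steps, Python scripts to look and compute and a shell command to move; the robot and the scene stay as the last step left them, time stands still between calls to the robot, and variables do not carry over. Pictures are saved under pics/ and viewed, at most 14 in all, crops included, and the job is handed in when it is done.

```bash
mkdir -p pics
cat > h.py <<'E'
import numpy as np,cv2
from bench import ctrl
from scipy.spatial.transform import Rotation as R
def st(): return ctrl.get_state()
def snap(n,f):
    s=st(); d=ctrl.get_image(n); cv2.imwrite('pics/'+f,d['image'][:,:,::-1])
    if n=='wrist':
        T=np.eye(4);T[:3,:3]=R.from_rotvec(s['tool_rot']).as_matrix();T[:3,3]=s['position']
        C=T@np.array(d['hand_eye'])
    else: C=np.linalg.inv(np.array(d['world_to_cam']))
    np.savez('pics/'+f[:-4]+'.npz',K=d['K'],C=C); return d
def ray(f,u,v,z):
    q=np.load('pics/'+f+'.npz');K,C=q['K'],q['C']
    r=C[:3,:3]@np.linalg.inv(K)@np.array([u,v,1.]);return C[:3,3]+r*(z-C[2,3])/r[2]
def proj(f,p):
    q=np.load('pics/'+f+'.npz');c=np.linalg.inv(q['C'])@np.append(p,1);k=q['K']@c[:3];return k[:2]/k[2]
def tool(p,yaw=None):
    "shift in tool axes to bring TCP to world p"
    s=st();M=R.from_rotvec(s['tool_rot']).as_matrix();return M.T@(np.array(p)-s['position'])
E
python3 - <<'E'
from h import *
np.set_printoptions(precision=4,suppress=True)
for n in ('scene','top','wrist'):
    d=snap(n,n+'0.png'); q=np.load(f'pics/{n}0.npz');print(n,q['C'],q['K'][0,0])
s=st();print(s); print(R.from_rotvec(s['tool_rot']).as_matrix(),ctrl.grip_point_offset)
a=cv2.imread('pics/top0.png');cv2.imwrite('pics/top0b.png',cv2.resize(a,(800,600),interpolation=cv2.INTER_CUBIC))
E
```

```text
scene [[-0.739   0.4426 -0.508   1.0673]
 [ 0.6737  0.4943 -0.5493  0.5268]
 [ 0.008  -0.7482 -0.6635  0.8556]
 [ 0.      0.      0.      1.    ]] 400.12146272562677
top [[-0.0077 -0.9928  0.1195  0.3954]
 [-0.9999  0.0089  0.0098 -0.0737]
 [-0.0108 -0.1195 -0.9928  1.4058]
 [ 0.      0.      0.      1.    ]] 474.9054693093023
wrist [[ 0.3948  0.8819  0.2575  0.1872]
 [ 0.9188 -0.3785 -0.1125  0.6272]
 [-0.0018  0.281  -0.9597  0.3834]
 [ 0.      0.      0.      1.    ]] 277.34613489953074
{'time': 0.15, 'joint_positions': array([-1.1499,  0.3216, -0.0701,  1.4514,  0.0226,  1.3708, -0.0569]), 'qd': array([ 0.0009, -0.0002, -0.0009, -0.0048, -0.0001,  0.0009, -0.0001]), 'joint_torque': array([ -0.0004, -49.1799,  -0.4051, -31.2875,  -0.0641,   0.0405,
         0.0001]), 'position': array([0.2571, 0.5966, 0.2217]), 'tool_rot': array([-0.6345, -3.0767,  0.0022]), 'ft_force': array([0.4311, 0.1913, 0.5059]), 'torque': array([-0.0395,  0.009 , -0.0153]), 'grip_force': 0.0, 'grip_width': 0.9990757349882622}
[[-0.9184  0.3956 -0.0005]
 [ 0.3956  0.9184 -0.0014]
 [-0.0001 -0.0014 -1.    ]] 0.0187
```

View pics/top0b.png

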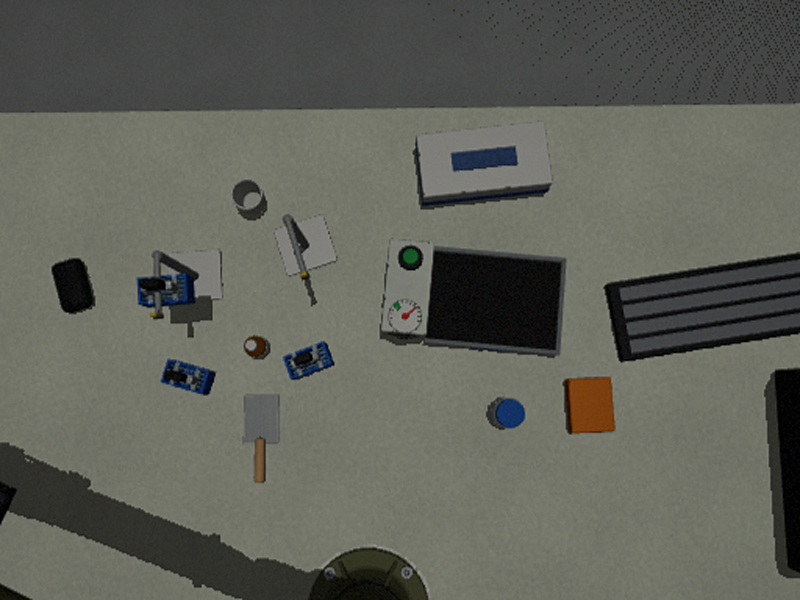

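View pics/scene0.png

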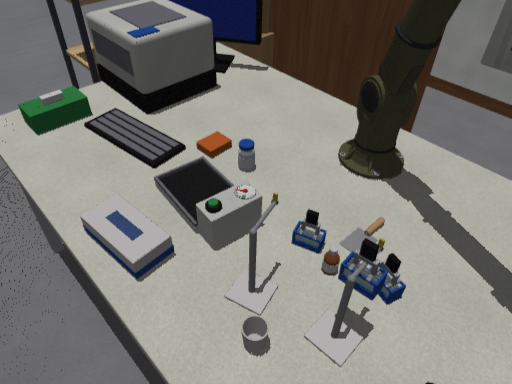

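The top view shows three racks: one hanging at about (165,290) in the 800 px view and two on the bench at (188,377) and (308,360). The second hook, at (305,260), is empty. The scanner is at (475,298), with its housing towards +y. I'll enlarge both areas.

Run:
```python
from h import *
a=cv2.imread('pics/top0.png')
def crop(x0,y0,w,h,s,f):
    c=cv2.resize(a[y0:y0+h,x0:x0+w],None,fx=s,fy=s,interpolation=cv2.INTER_CUBIC);c=np.clip(c*1.6,0,255).astype(np.uint8)
    for i in range(0,w,10):
        cv2.line(c,(i*s,0),(i*s,6 if i%50 else 14),(0,255,255),1)
    for i in range(0,h,10): cv2.line(c,(0,i*s),(6 if i%50 else 14,i*s),(0,255,255),1)
    cv2.imwrite('pics/'+f,c)
crop(80,130,150,130,5,'t1.png'); crop(240,145,130,90,6,'t2.png')
```

```text
(no output)
```

View pics/t1.png

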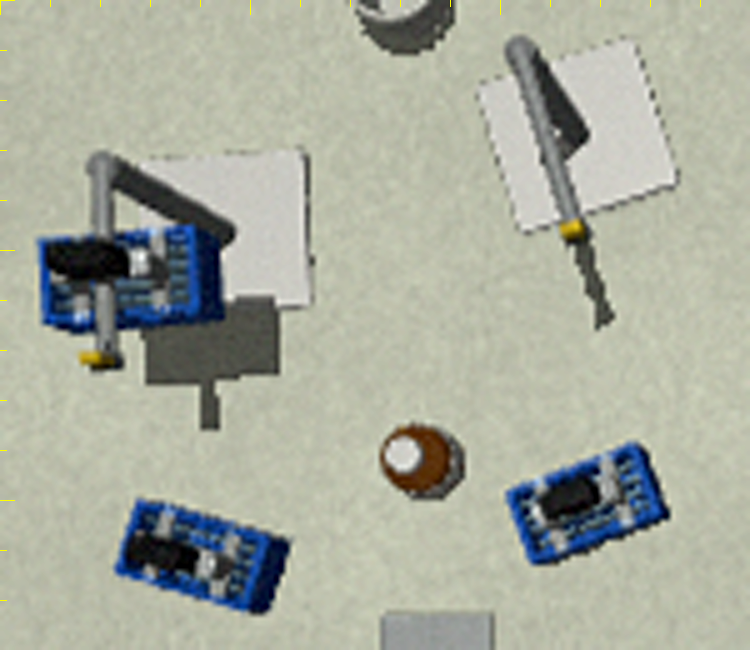

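View pics/t2.png

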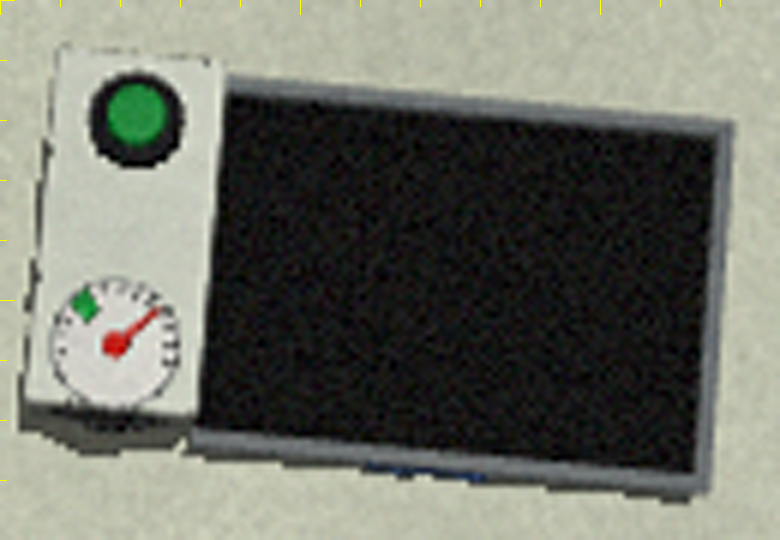

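The first crop shows the hanging rack's tab top near (77,260) with its rod running from (102,165) to (97,357). The bench tabs are near (155,550) and (563,498). In the second crop the dial centre is (115,345), the needle tip (160,308) and the band (85,305). Next I'll fit the scanner pose and the rack positions.

Run:
```python
from h import *
from scipy.optimize import least_squares
np.set_printoptions(precision=4,suppress=True)
P=lambda u,v:((u+.0)/6+240,(v)/6+145)
obs=[((.083,.156,.115),P(65,45)),((.083,.076,.115),P(224,57)),((-.083,.076,.115),P(197,413)),((-.083,.156,.115),P(25,400)),((.0905,-.172,.042),P(733,122)),((-.0905,-.172,.042),P(705,493))]
def w(p,q): c,s=np.cos(q[2]),np.sin(q[2]);return np.array([q[0]+c*p[0]-s*p[1],q[1]+s*p[0]+c*p[1],p[2]])
f=lambda q:np.concatenate([proj('top0',w(p,q))-o for p,o in obs])
r=least_squares(f,[.55,-.2,0]);q=r.x;print(q,r.fun)
np.save('scan.npy',q)
def sc(p): c,s=np.cos(q[2]),np.sin(q[2]);d=p[:2]-q[:2];return np.array([c*d[0]+s*d[1],-s*d[0]+c*d[1],p[2]])
for n,u,v in(('dial',115,345),('tip',160,308),('band',85,305),('btn',137,115)):
    p=ray('top0',*P(u,v),.118);print(n,p,sc(p))
d=[sc(ray('top0',*P(u,v),.118))[:2] for u,v in((115,345),(160,308),(85,305))]
print([np.arctan2(*(x-d[0])[::-1]) for x in d[1:]])
Q=lambda u,v:(u/5+80,v/5+130)
for n,u,v,z in(('hangtab',77,260,.278),('post',102,160,.23),('rodtip',98,357,.235),('Ltab',155,550,.122),('Rtab',563,498,.122),('L1',138,498,.05),('L2',290,540,.05),('L3',117,573,.05),('R1',508,492,.05),('R2',640,442,.05),('R3',538,562,.05),('emptypost',520,48,.23),('emptytip',572,228,.235),('bottle',403,453,.085),('h1',38,240,.206),('h2',196,224,.206),('h3',45,322,.206)):
    print(n,ray('top0',*Q(u,v),z))
```

```text
[ 0.5656 -0.1943 -0.1053] [-1.3117 -0.5311  0.9961  0.1772 -0.0869  0.5398 -0.6557 -0.1253  0.4543
 -0.1886  0.6529  0.0683]
dial [ 0.5235 -0.0733  0.118 ] [-0.0545  0.1159  0.118 ]
tip [ 0.5402 -0.0939  0.118 ] [-0.0357  0.0971  0.118 ]
band [ 0.5419 -0.0598  0.118 ] [-0.0377  0.1312  0.118 ]
btn [ 0.6294 -0.0843  0.118 ] [0.0519 0.116  0.118 ]
[np.float64(-0.7838263073203015), np.float64(0.7376867288204791)]
hangtab [0.5606 0.3204 0.278 ]
post [0.6185 0.3262 0.23  ]
rodtip [0.5181 0.3234 0.235 ]
Ltab [0.4249 0.3275 0.122 ]
Rtab [0.4511 0.1072 0.122 ]
L1 [0.4563 0.3606 0.05  ]
L2 [0.4316 0.273  0.05  ]
L3 [0.4137 0.3714 0.05  ]
R1 [0.4579 0.1488 0.05  ]
R2 [0.4859 0.0734 0.05  ]
R3 [0.4181 0.1313 0.05  ]
emptypost [0.6741 0.1155 0.23  ]
emptytip [0.5808 0.0878 0.235 ]
bottle [0.4785 0.2019 0.085 ]
h1 [0.5817 0.366  0.206 ]
h2 [0.5893 0.2849 0.206 ]
h3 [0.5394 0.361  0.206 ]
```

Everything agrees with the given sizes: dial radius, hook rod length and tab heights. The needle needs about 1.52 rad anticlockwise, which is about 58 mm of rim travel towards -y. I'll do the wheel first, while the bay is empty.

```bash
r='{"x":-0.27,"y":-0.26,"wz":-17.3}'; python3 -m handwheel '[{"x":-0.27,"y":-0.26,"wz":-17.3},{"x":-0.27,"y":-0.26,"wz":-17.3},{"x":-0.27,"y":-0.26,"wz":-17.3},{"x":-0.27,"y":-0.26,"wz":-17.3},{"x":-0.27,"y":-0.26,"wz":-17.3},{"x":-0.27,"y":-0.26,"wz":-17.3},{"x":-0.27,"y":-0.26,"wz":-17.3},{"x":-0.27,"y":-0.26,"wz":-17.3},{"x":-0.27,"y":-0.26,"wz":-17.3},{"x":-0.27,"y":-0.26,"wz":-17.3}]' 0 20
cat >> h.py <<'E'
def scw(p):
    q=np.load('scan.npy');c,s=np.cos(q[2]),np.sin(q[2]);return np.array([q[0]+c*p[0]-s*p[1],q[1]+s*p[0]+c*p[1],p[2]])
def yaw(): return np.degrees(np.arctan2(*R.from_rotvec(st()['tool_rot']).as_matrix()[[1,0],1]))
def go(p,yw=None):
    print('shift',np.round(tool(p),4),'wz',None if yw is None else round(float((yaw()-yw+90)%180-90),2))
def rep(): s=st();print('t',round(s['time'],2),np.round(s['position'],4),'yaw',round(float(yaw()),2),'F',np.round(s['ft_force'],1),'grip',round(s['grip_width']*.087,4),round(float(s['grip_force']),1))
E
python3 -c "
from h import *
rep();go(scw((-.135,.126,.222)),83.97)"
```

```text
t 0.15 [0.2571 0.5966 0.2217] yaw 66.69 F [0.4 0.2 0.5] grip 0.0869 0.0
shift [-4.299e-01 -5.240e-01  5.000e-04] wz -17.28invalid input at $[0]: expected keys x, y, z, wx, wy, wz
```

```bash
python3 -m handwheel '[{"x":-0.03,"y":-0.03,"z":0,"wx":0,"wy":0,"wz":-7},{"x":-0.06,"y":-0.06,"z":0,"wx":0,"wy":0,"wz":-14},{"x":-0.27,"y":-0.26,"z":0,"wx":0,"wy":0,"wz":-17.3},{"x":-0.27,"y":-0.26,"z":0,"wx":0,"wy":0,"wz":-17.3},{"x":-0.27,"y":-0.26,"z":0,"wx":0,"wy":0,"wz":-17.3},{"x":-0.27,"y":-0.26,"z":0,"wx":0,"wy":0,"wz":-17.3},{"x":-0.27,"y":-0.26,"z":0,"wx":0,"wy":0,"wz":-17.3},{"x":-0.27,"y":-0.26,"z":0,"wx":0,"wy":0,"wz":-17.3},{"x":-0.27,"y":-0.26,"z":0,"wx":0,"wy":0,"wz":-17.3},{"x":-0.27,"y":-0.26,"z":0,"wx":0,"wy":0,"wz":-17.3}]' 0 20
python3 -c "
from h import *
rep();go(scw((-.135,.126,.222)),83.97)"
```

```text
time: 0.98
position: [0.4062, 0.2423, 0.2227]
tool_rot: [0.184, 3.134, -0.005]
ft_force: [0.8, -1.0, 0.6]
grip_width: 0.326
grip_force: 0.0
t 0.98 [0.4062 0.2423 0.2227] yaw 83.28 F [ 0.8 -1.   0.6] grip 0.0284 0.0
shift [-0.0729 -0.2906  0.0017] wz -0.69
```

```bash
python3 -m handwheel '[{"x":-0.073,"y":-0.29,"z":0,"wx":0,"wy":0,"wz":-0.7},{"x":-0.073,"y":-0.29,"z":0,"wx":0,"wy":0,"wz":-0.7},{"x":-0.073,"y":-0.29,"z":0,"wx":0,"wy":0,"wz":-0.7},{"x":-0.073,"y":-0.29,"z":0,"wx":0,"wy":0,"wz":-0.7},{"x":-0.073,"y":-0.29,"z":0,"wx":0,"wy":0,"wz":-0.7},{"x":-0.073,"y":-0.29,"z":0,"wx":0,"wy":0,"wz":-0.7},{"x":-0.073,"y":-0.29,"z":0,"wx":0,"wy":0,"wz":-0.7},{"x":-0.073,"y":-0.29,"z":0.05,"wx":0,"wy":0,"wz":-0.7},{"x":-0.073,"y":-0.29,"z":0.08,"wx":0,"wy":0,"wz":-0.7},{"x":-0.073,"y":-0.29,"z":0.08,"wx":0,"wy":0,"wz":-0.7}]'
python3 - <<'E'
from h import *
rep();go(scw((-.135,.126,.077)),83.97)
d=snap('wrist','w1.png')
for p in ((-.091,.116,.089),(-.0545,.116,.118),(.0519,.116,.118)): print(proj('w1',scw(p)))
E
```

```text
time: 1.82
position: [0.4393, -0.0457, 0.1365]
tool_rot: [-0.149, -3.127, 0.003]
ft_force: [-1.1, -0.3, -1.2]
grip_width: 0.004
grip_force: 0.0
t 1.82 [ 0.4393 -0.0457  0.1365] yaw 84.53 F [-1.1 -0.3 -1.2] grip 0.0004 0.0
shift [-0.0068 -0.0085  0.0594] wz 0.56
[235.66751095 264.19459178]
[233.21875128 325.02084269]
[234.82326552 424.50473756]
```

View pics/w1.png

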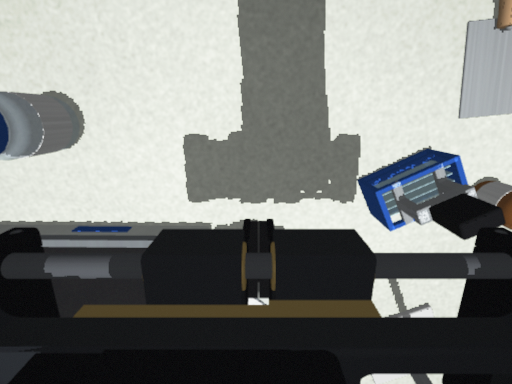

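The wrist camera sits on the robot side, so the scanner is hidden below the fingers at about (258,225). The bench rack's tab shows at (468,213). I'll use the top view for the dial. Now descend and make contact.

```bash
python3 -m handwheel '[{"x":-0.006,"y":-0.008,"z":0.03,"wx":0,"wy":0,"wz":0.5},{"x":-0.006,"y":-0.008,"z":0.059,"wx":0,"wy":0,"wz":0.5},{"x":-0.006,"y":-0.008,"z":0.059,"wx":0,"wy":0,"wz":0.5},{"x":-0.02,"y":-0.008,"z":0.059,"wx":0,"wy":0,"wz":0.5},{"x":-0.035,"y":-0.008,"z":0.059,"wx":0,"wy":0,"wz":0.5},{"x":-0.035,"y":-0.008,"z":0.059,"wx":0,"wy":0,"wz":0.5},{"x":-0.035,"y":-0.008,"z":0.059,"wx":0,"wy":0,"wz":0.5}]' 
python3 -c "
from h import *
rep();go(scw((-.1005,.126,.077)),83.97)"
```

```text
time: 2.45
position: [0.4779, -0.054, 0.0852]
tool_rot: [-0.156, -3.134, -0.002]
ft_force: [-3.9, 2.5, -1.2]
grip_width: 0.006
grip_force: 2.3
t 2.45 [ 0.4779 -0.054   0.0852] yaw 84.3 F [-3.9  2.5 -1.2] grip 0.0006 2.3
shift [-0.0015 -0.0043  0.0082] wz 0.33
```

```bash
python3 -m handwheel '[{"x":-0.001,"y":0,"z":0.005,"wx":0,"wy":0,"wz":0},{"x":-0.002,"y":-0.004,"z":0.005,"wx":0,"wy":0,"wz":0},{"x":-0.002,"y":-0.008,"z":0.005,"wx":0,"wy":0,"wz":0},{"x":-0.002,"y":-0.012,"z":0.005,"wx":0,"wy":0,"wz":0},{"x":-0.002,"y":-0.016,"z":0.005,"wx":0,"wy":0,"wz":0},{"x":-0.002,"y":-0.020,"z":0.005,"wx":0,"wy":0,"wz":0},{"x":-0.002,"y":-0.020,"z":0.005,"wx":0,"wy":0,"wz":0}]'
cat > dial.py <<'E'
from h import *
import sys
d=snap('top',sys.argv[1]+'.png');a=d['image']
u,v=244+15,145+50
def S(p): 
    q=np.load('scan.npy');c,s=np.cos(q[2]),np.sin(q[2]);e=p[:2]-q[:2];return np.array([c*e[0]+s*e[1],-s*e[0]+c*e[1]])
hs=cv2.cvtColor(a,cv2.COLOR_RGB2HSV);z=np.zeros(a.shape[:2],bool);z[185:213,245:272]=1
red=z&((hs[...,0]<8)|(hs[...,0]>172))&(hs[...,1]>120);gr=z&(hs[...,0]>45)&(hs[...,0]<80)&(hs[...,1]>90)
f=sys.argv[1];C=np.array([-.0545,.116])
for n,m in(('red',red),('green',gr)):
    vs,us=np.nonzero(m);pp=np.array([S(ray(f,x,y,.118)) for x,y in zip(us,vs)]) if len(us) else None
    if pp is None: print(n,'none');continue
    if n=='red':
        rr=np.hypot(*(pp-C).T);pp=pp[rr>.010]
    if len(pp): e=pp.mean(0)-C;print(n,len(pp),e,'ang',np.arctan2(e[1],e[0]))
E
python3 -c "
from h import *
rep()"; python3 dial.py d1
python3 - <<'E'
import sys;sys.argv=['','top0']
src=open('dial.py').read().replace("d=snap('top',sys.argv[1]+'.png');a=d['image']","a=cv2.imread('pics/top0.png')[:,:,::-1]")
exec(src)
E
```

```text
time: 3.03
position: [0.4755, -0.0749, 0.0801]
tool_rot: [-0.157, -3.13, -0.003]
ft_force: [-9.1, 0.9, 2.9]
grip_width: 0.002
grip_force: 4.9
t 3.03 [ 0.4755 -0.0749  0.0801] yaw 84.27 F [-9.1  0.9  2.9] grip 0.0002 4.9
red none
green none
red 6 [ 0.01191979 -0.00991997] ang -0.6940846450050145
green 15 [0.01734906 0.01664629] ang 0.764728395021696
```

```bash
python3 -m handwheel '[{"x":0.012,"y":0,"z":0,"wx":0,"wy":0,"wz":0},{"x":0.012,"y":0.022,"z":0,"wx":0,"wy":0,"wz":0},{"x":0.012,"y":0.022,"z":0,"wx":0,"wy":0,"wz":0},{"x":0,"y":0.022,"z":0,"wx":0,"wy":0,"wz":0},{"x":0,"y":0.017,"z":0,"wx":0,"wy":0,"wz":0},{"x":0,"y":0.012,"z":0,"wx":0,"wy":0,"wz":0},{"x":0,"y":0.007,"z":0,"wx":0,"wy":0,"wz":0},{"x":0,"y":0.002,"z":0,"wx":0,"wy":0,"wz":0},{"x":0,"y":-0.001,"z":0,"wx":0,"wy":0,"wz":0},{"x":0,"y":-0.001,"z":0,"wx":0,"wy":0,"wz":0}]' 
python3 -m handwheel '[{"x":0.02,"y":0,"z":0,"wx":0,"wy":0,"wz":0},{"x":0.02,"y":0,"z":-0.04,"wx":0,"wy":0,"wz":0},{"x":0.02,"y":0.03,"z":-0.08,"wx":0,"wy":0,"wz":0},{"x":0.02,"y":0.07,"z":-0.08,"wx":0,"wy":0,"wz":0},{"x":0.02,"y":0.11,"z":-0.08,"wx":0,"wy":0,"wz":0},{"x":0.02,"y":0.15,"z":-0.08,"wx":0,"wy":0,"wz":0},{"x":0.02,"y":0.18,"z":-0.08,"wx":0,"wy":0,"wz":0},{"x":0.02,"y":0.18,"z":-0.08,"wx":0,"wy":0,"wz":0}]' 
python3 dial.py d2; python3 -c "
from h import *
a=cv2.imread('pics/d2.png');c=cv2.resize(a[180:218,240:290],None,fx=12,fy=12,interpolation=cv2.INTER_CUBIC);cv2.imwrite('pics/d2c.png',np.clip(c*1.6,0,255).astype('uint8'));rep()"
```

```text
time: 3.92
position: [0.4755, -0.0765, 0.0799]
tool_rot: [-0.157, -3.13, -0.002]
ft_force: [-10.6, -0.5, 5.9]
grip_width: 0.001
grip_force: 5.2
time: 4.58
position: [0.4776, 0.1131, 0.1615]
tool_rot: [0.14, 3.135, 0.006]
ft_force: [-0.2, 0.4, -0.5]
grip_width: 0.006
grip_force: 0.0
red 7 [0.01475191 0.00764424] ang 0.47809074207263336
green 14 [0.01763497 0.01654378] ang 0.7534832239449103
t 4.63 [0.4776 0.1089 0.1611] yaw 84.68 F [ 0.6 -0.5 -0.5] grip 0.0001 0.0
```

View pics/d2c.png

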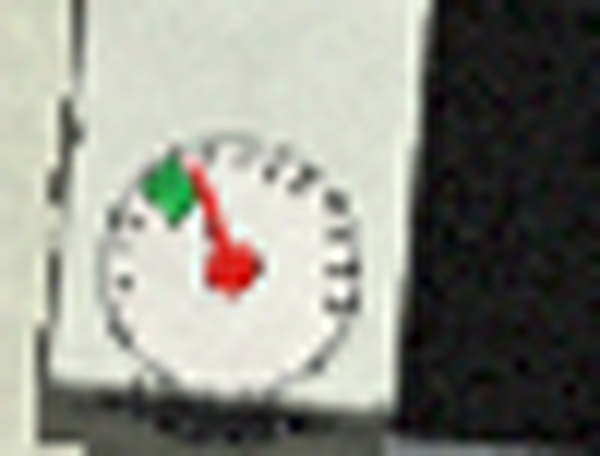

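The needle tip is at (192,165) and the band middle at (168,190), with the dial centre at (232,268). About 0.30 rad is left, or 11 mm of rim travel.

```bash
python3 -m handwheel '[{"x":0,"y":-0.04,"z":0,"wx":0,"wy":0,"wz":0},{"x":0,"y":-0.08,"z":0,"wx":0,"wy":0,"wz":0},{"x":0,"y":-0.12,"z":0,"wx":0,"wy":0,"wz":0},{"x":0,"y":-0.16,"z":0,"wx":0,"wy":0,"wz":0},{"x":0,"y":-0.167,"z":0,"wx":0,"wy":0,"wz":0},{"x":0,"y":-0.167,"z":0.04,"wx":0,"wy":0,"wz":0},{"x":0,"y":-0.167,"z":0.08,"wx":0,"wy":0,"wz":0},{"x":0,"y":-0.167,"z":0.08,"wx":0,"wy":0,"wz":0},{"x":-0.01,"y":-0.167,"z":0.08,"wx":0,"wy":0,"wz":0},{"x":-0.02,"y":-0.167,"z":0.08,"wx":0,"wy":0,"wz":0}]' 
python3 -m handwheel '[{"x":0,"y":-0.003,"z":0,"wx":0,"wy":0,"wz":0},{"x":0,"y":-0.006,"z":0,"wx":0,"wy":0,"wz":0},{"x":0,"y":-0.009,"z":0,"wx":0,"wy":0,"wz":0},{"x":0,"y":-0.011,"z":0,"wx":0,"wy":0,"wz":0},{"x":0,"y":-0.011,"z":0,"wx":0,"wy":0,"wz":0},{"x":0,"y":-0.011,"z":0,"wx":0,"wy":0,"wz":0},{"x":0.02,"y":-0.011,"z":0,"wx":0,"wy":0,"wz":0},{"x":0.02,"y":-0.011,"z":-0.04,"wx":0,"wy":0,"wz":0},{"x":0.02,"y":-0.011,"z":-0.08,"wx":0,"wy":0,"wz":0}]' 
python3 -m handwheel '[{"x":0,"y":0.04,"z":0,"wx":0,"wy":0,"wz":0},{"x":0,"y":0.08,"z":-0.04,"wx":0,"wy":0,"wz":0},{"x":0,"y":0.12,"z":-0.06,"wx":0,"wy":0,"wz":0},{"x":0,"y":0.16,"z":-0.06,"wx":0,"wy":0,"wz":0},{"x":0,"y":0.18,"z":-0.06,"wx":0,"wy":0,"wz":0},{"x":0,"y":0.18,"z":-0.06,"wx":0,"wy":0,"wz":0}]'  0.06
python3 dial.py d3; python3 -c "
from h import *
a=cv2.imread('pics/d3.png');c=cv2.resize(a[180:218,240:290],None,fx=8,fy=8,interpolation=cv2.INTER_CUBIC);
d=cv2.resize(a[150:270,70:230],(600,450),interpolation=cv2.INTER_CUBIC)
o=np.zeros((304+0,400,3),'uint8');o[:]=c
o=np.vstack([cv2.resize(o,(400,304)),np.zeros((146,400,3),'uint8')]);o=np.hstack([o,d])
o=cv2.resize(o,(800,360)) if 0 else o[:,:]
cv2.imwrite('pics/d3c.png',np.clip(cv2.resize(o[:,:],(800,360))*1.6,0,255).astype('uint8'));rep()"
```

```text
time: 5.47
position: [0.4774, -0.0642, 0.0797]
tool_rot: [-0.159, -3.131, -0.001]
ft_force: [-31.8, 0.9, 12.1]
grip_width: 0.001
grip_force: 14.9
time: 6.22
position: [0.456, -0.0733, 0.1591]
tool_rot: [-0.16, -3.132, 0.001]
ft_force: [2.1, 0.6, 0.2]
grip_width: 0.005
grip_force: 0.0
time: 6.72
position: [0.4783, 0.1149, 0.2225]
tool_rot: [0.142, 3.133, 0.008]
ft_force: [-0.6, -0.3, 0.0]
grip_width: 0.376
grip_force: 0.0
red 6 [0.01396031 0.01174488] ang 0.6994242330481578
green 10 [0.01755282 0.01739758] ang 0.7809564147961288
t 6.77 [0.4781 0.1104 0.2217] yaw 84.61 F [-0.  -0.8 -0.4] grip 0.0366 0.0
```

View pics/d3c.png

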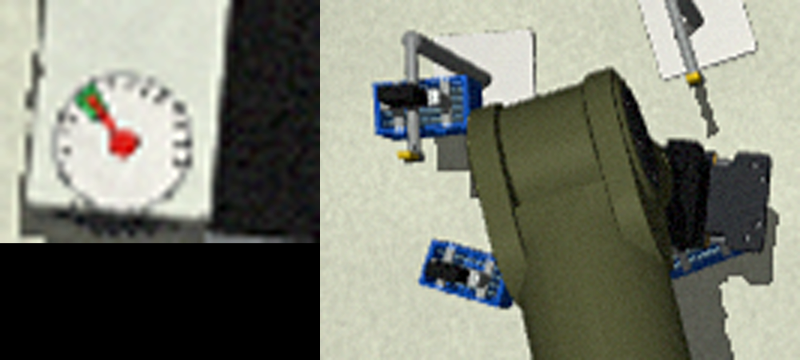

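The needle sits in the band, with green visible on both sides of it at (92,101). The bench racks have not moved. I'll look at the nearer rack with the wrist camera.

```bash
python3 -c "
from h import *
snap('wrist','w2.png');rep()
a=cv2.imread('pics/w2.png');cv2.imwrite('pics/w2b.png',cv2.resize(np.clip(a*1.4,0,255).astype('uint8'),(800,600),interpolation=cv2.INTER_CUBIC))
print(proj('w2',[.4511,.1072,.122])*800/512)"
```

```text
t 6.82 [0.478  0.1074 0.221 ] yaw 84.38 F [ 0.9 -0.9 -0.4] grip 0.0404 0.0
[393.44120165 254.30375604]
```

View pics/w2b.png

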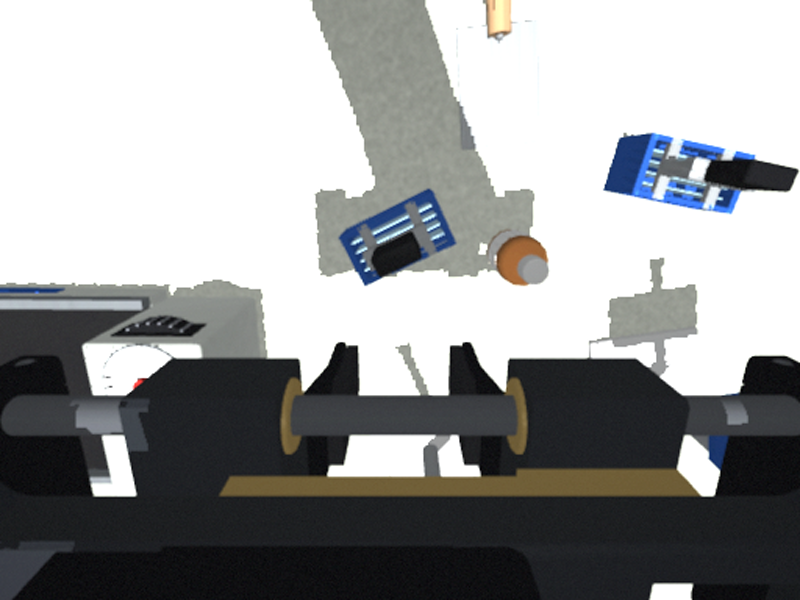

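The near rack's tab top centre is about (395,257), within 3 px of the prediction. Its body corners are (340,237), (432,190), (455,243) and (366,285).

Run:
```python
from h import *
k=512/800
P=lambda u,v,z:ray('w2',u*k,v*k,z)
t=P(395,257,.122);c=[P(u,v,.05) for u,v in((340,237),(432,190),(455,243),(366,285))]
print(t,np.mean(c,0),[np.linalg.norm(c[i]-c[i-1]) for i in range(4)])
for e in (c[0]-c[1],c[3]-c[2]): print(np.degrees(np.arctan2(e[1],e[0])))
rep()
go([*(.5*(t[:2]+np.mean(c,0)[:2])),.16],112)
```

```text
[0.45285345 0.10798351 0.122     ] [0.45353151 0.1088812  0.05      ] [np.float64(0.042760892896757996), np.float64(0.07854032577239746), np.float64(0.04396182538123067), np.float64(0.07735228965647309)]
-68.72829798086254
-69.60433425130475
t 6.82 [0.478  0.1074 0.221 ] yaw 84.38 F [ 0.9 -0.9 -0.4] grip 0.0404 0.0
shift [ 0.025  -0.0014  0.061 ] wz -27.62
```

```bash
python3 -m handwheel '[{"x":0.025,"y":0,"z":0,"wx":0,"wy":0,"wz":-7},{"x":0.025,"y":0,"z":0,"wx":0,"wy":0,"wz":-14},{"x":0.025,"y":0,"z":0,"wx":0,"wy":0,"wz":-21},{"x":0.025,"y":0,"z":0.03,"wx":0,"wy":0,"wz":-26.5},{"x":0.025,"y":0,"z":0.06,"wx":0,"wy":0,"wz":-26.5},{"x":0.025,"y":0,"z":0.06,"wx":0,"wy":0,"wz":-26.5},{"x":0.025,"y":0,"z":0.06,"wx":0,"wy":0,"wz":-26.5},{"x":0.025,"y":0,"z":0.06,"wx":0,"wy":0,"wz":-26.5}]' 0.06 35 | head -1
python3 -c "
from h import *
rep();go([.453,.108,.088],110.8)"
```

```text
time: 7.48
t 7.48 [0.4534 0.1079 0.1606] yaw 110.57 F [-0.2 -0.4  0.2] grip 0.0599 0.0
shift [0.0005 0.0002 0.0726] wz -0.23
```

Aligned. Next: descend, close and lift.

```bash
python3 -m handwheel '[{"x":0,"y":0,"z":0.025,"wx":0,"wy":0,"wz":0},{"x":0,"y":0,"z":0.05,"wx":0,"wy":0,"wz":0},{"x":0,"y":0,"z":0.072,"wx":0,"wy":0,"wz":0},{"x":0,"y":0,"z":0.072,"wx":0,"wy":0,"wz":0},{"x":0,"y":0,"z":0.072,"wx":0,"wy":0,"wz":0}]' | sed -n 2p
python3 -m handwheel '[{"x":0,"y":0,"z":0,"wx":0,"wy":0,"wz":0},{"x":0,"y":0,"z":0,"wx":0,"wy":0,"wz":0},{"x":0,"y":0,"z":0,"wx":0,"wy":0,"wz":0},{"x":0,"y":0,"z":0,"wx":0,"wy":0,"wz":0},{"x":0,"y":0,"z":0,"wx":0,"wy":0,"wz":0},{"x":0,"y":0,"z":-0.03,"wx":0,"wy":0,"wz":0},{"x":0,"y":0,"z":-0.06,"wx":0,"wy":0,"wz":0},{"x":0,"y":0,"z":-0.09,"wx":0,"wy":0,"wz":0},{"x":0,"y":0,"z":-0.12,"wx":0,"wy":0,"wz":0},{"x":0,"y":0,"z":-0.12,"wx":0,"wy":0,"wz":0}]' 0.02 35
python3 -c "
from h import *
rep();q=scw((-.040,-.102,.238));print(q);go(q,83.97);q=scw((.040,-.102,.24));print(q);go(q,83.97)"
```

```text
position: [0.4528, 0.1084, 0.0878]
time: 8.73
position: [0.4555, 0.1096, 0.2126]
tool_rot: [-0.562, 3.081, 0.004]
ft_force: [1.5, 0.6, -0.7]
grip_width: 0.341
grip_force: 35.0
t 8.73 [0.4555 0.1096 0.2126] yaw 110.69 F [ 1.5  0.6 -0.7] grip 0.0297 35.0
[ 0.51507688 -0.29151969  0.238     ]
shift [ 0.0857 -0.3963 -0.0266] wz 26.72
[ 0.59463375 -0.29992821  0.24      ]
shift [ 0.0142 -0.4323 -0.0278] wz 26.72
```

```bash
python3 -m handwheel '[{"x":0,"y":-0.01,"z":-0.03,"wx":0,"wy":0,"wz":7},{"x":0.014,"y":-0.05,"z":-0.03,"wx":0,"wy":0,"wz":14},{"x":0.014,"y":-0.09,"z":-0.03,"wx":0,"wy":0,"wz":21},{"x":0.014,"y":-0.13,"z":-0.03,"wx":0,"wy":0,"wz":26.7},{"x":0.014,"y":-0.17,"z":-0.03,"wx":0,"wy":0,"wz":26.7},{"x":0.014,"y":-0.21,"z":-0.03,"wx":0,"wy":0,"wz":26.7},{"x":0.014,"y":-0.25,"z":-0.03,"wx":0,"wy":0,"wz":26.7},{"x":0.014,"y":-0.28,"z":-0.03,"wx":0,"wy":0,"wz":26.7},{"x":0.014,"y":-0.31,"z":-0.03,"wx":0,"wy":0,"wz":26.7},{"x":0.014,"y":-0.31,"z":-0.03,"wx":0,"wy":0,"wz":26.7}]' | sed -n 2p
python3 -c "
from h import *
rep();q=scw((.040,-.102,.24));go(q,83.97)"
```

```text
position: [0.5483, -0.1937, 0.2357]
t 9.57 [ 0.5483 -0.1937  0.2357] yaw 83.52 F [-1.1 -0.3 -0.2] grip 0.0298 35.0
shift [-0.058  -0.1004 -0.0037] wz -0.45
```

```bash
python3 -m handwheel '[{"x":-0.02,"y":-0.03,"z":0,"wx":0,"wy":0,"wz":-0.4},{"x":-0.04,"y":-0.06,"z":0,"wx":0,"wy":0,"wz":-0.4},{"x":-0.057,"y":-0.09,"z":0,"wx":0,"wy":0,"wz":-0.4},{"x":-0.057,"y":-0.096,"z":0,"wx":0,"wy":0,"wz":-0.4},{"x":-0.057,"y":-0.096,"z":0.03,"wx":0,"wy":0,"wz":-0.4},{"x":-0.057,"y":-0.096,"z":0.06,"wx":0,"wy":0,"wz":-0.4},{"x":-0.057,"y":-0.096,"z":0.09,"wx":0,"wy":0,"wz":-0.4},{"x":-0.057,"y":-0.096,"z":0.09,"wx":0,"wy":0,"wz":-0.4},{"x":-0.057,"y":-0.096,"z":0.09,"wx":0,"wy":0,"wz":-0.4}]' | sed -n 2p
python3 -c "
from h import *
rep();q=scw((.040,-.102,.12));go(q,83.97)"
```

```text
position: [0.5939, -0.2864, 0.1447]
t 10.32 [ 0.5939 -0.2864  0.1447] yaw 84.41 F [-0.1  0.7 -1.7] grip 0.0293 35.0
shift [-0.0021 -0.0134  0.0247] wz 0.44
```

```bash
python3 -m handwheel '[{"x":-0.002,"y":-0.013,"z":0,"wx":0,"wy":0,"wz":0.4},{"x":-0.002,"y":-0.013,"z":0.01,"wx":0,"wy":0,"wz":0.4},{"x":-0.002,"y":-0.013,"z":0.018,"wx":0,"wy":0,"wz":0.4},{"x":-0.002,"y":-0.013,"z":0.022,"wx":0,"wy":0,"wz":0.4},{"x":-0.002,"y":-0.013,"z":0.025,"wx":0,"wy":0,"wz":0.4},{"x":-0.002,"y":-0.013,"z":0.027,"wx":0,"wy":0,"wz":0.4},{"x":-0.002,"y":-0.013,"z":0.027,"wx":0,"wy":0,"wz":0.4}]'
python3 -c "
from h import *
rep();q=scw((.040,-.102,.118));go(q,83.97)"
```

```text
time: 10.9
position: [0.5999, -0.3052, 0.1307]
tool_rot: [0.166, 3.123, -0.007]
ft_force: [-7.5, 2.9, 36.7]
grip_width: 0.344
grip_force: 35.0
t 10.9 [ 0.5999 -0.3052  0.1307] yaw 83.92 F [-7.5  2.9 36.7] grip 0.0299 35.0
shift [0.006  0.0047 0.0126] wz -0.05
```

Contact came 12 mm early, so something is under the rack. I'll raise it and look.

```bash
python3 -m handwheel '[{"x":0,"y":0,"z":-0.015,"wx":0,"wy":0,"wz":0},{"x":0,"y":0,"z":-0.03,"wx":0,"wy":0,"wz":0},{"x":0,"y":0,"z":-0.03,"wx":0,"wy":0,"wz":0}]' | sed -n 2p
python3 -c "
from h import *
rep()
snap('wrist','w3.png');snap('scene','s3.png')
a=cv2.resize(cv2.imread('pics/w3.png')[:256],(600,300));b=cv2.imread('pics/s3.png')[130:260,140:300];b=cv2.resize(b,(369,300))
o=np.hstack([a,b]);o=cv2.resize(o,(800,250));cv2.imwrite('pics/w3b.png',np.clip(o*1.5,0,255).astype('uint8'))"
```

```text
position: [0.5979, -0.3023, 0.1535]
t 11.15 [ 0.5979 -0.3023  0.1535] yaw 83.98 F [ 0.3 -0.5 -0.8] grip 0.0296 35.0
```

View pics/w3b.png

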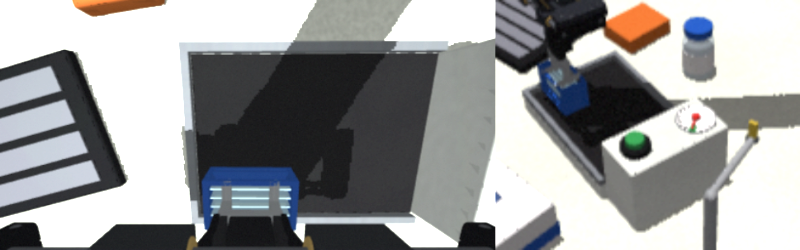

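```bash
python3 - <<'E'
from h import *
p=np.array([.5979,-.3023,.1535-.088]);a=np.radians(83.98);ly=np.array([np.cos(a),np.sin(a),0]);lx=np.array([np.sin(a),-np.cos(a),0])
for tilt in(-.3,-.15,0,.15,.3):
    T=R.from_rotvec(ly*tilt);c=p+[0,0,.107]
    print(tilt,[[*np.round(proj('w3',c+T.apply(lx*x+ly*y+np.array([0,0,z-.107])))*[.967,.977]).astype(int)] for x,y,z in((-.022,.04,0),(-.022,-.04,0),(-.022,.04,.05),(-.022,-.04,.05))],
     [[*np.round((proj('s3',c+T.apply(lx*x+ly*y+np.array([0,0,z-.107])))-[140,130])*[305/160,250/130]+[495,0]).astype(int)] for x,y,z in((-.022,.04,0),(-.022,.04,.05),(.022,.04,0),(.022,.04,.05),(.022,-.04,0))])
E
python3 -c "
from h import *
b=cv2.imread('pics/s3.png')[140:200,155:225];cv2.imwrite('pics/s3b.png',np.clip(cv2.resize(b,(700,600),interpolation=cv2.INTER_CUBIC)*1.4,0,255).astype('uint8'))"
```

```text
-0.3 [[np.int64(290), np.int64(198)], [np.int64(209), np.int64(198)], [np.int64(299), np.int64(201)], [np.int64(200), np.int64(200)]] [[np.int64(570), np.int64(104)], [np.int64(575), np.int64(77)], [np.int64(545), np.int64(109)], [np.int64(550), np.int64(81)], [np.int64(521), np.int64(81)]]
-0.15 [[np.int64(291), np.int64(182)], [np.int64(209), np.int64(182)], [np.int64(300), np.int64(190)], [np.int64(199), np.int64(190)]] [[np.int64(579), np.int64(101)], [np.int64(580), np.int64(74)], [np.int64(554), np.int64(108)], [np.int64(555), np.int64(82)], [np.int64(530), np.int64(81)]]
0 [[np.int64(292), np.int64(166)], [np.int64(207), np.int64(166)], [np.int64(301), np.int64(180)], [np.int64(198), np.int64(180)]] [[np.int64(588), np.int64(96)], [np.int64(585), np.int64(71)], [np.int64(564), np.int64(106)], [np.int64(560), np.int64(82)], [np.int64(540), np.int64(79)]]
0.15 [[np.int64(293), np.int64(150)], [np.int64(206), np.int64(150)], [np.int64(303), np.int64(171)], [np.int64(196), np.int64(171)]] [[np.int64(597), np.int64(90)], [np.int64(590), np.int64(67)], [np.int64(573), np.int64(103)], [np.int64(565), np.int64(81)], [np.int64(549), np.int64(77)]]
0.3 [[np.int64(295), np.int64(134)], [np.int64(204), np.int64(134)], [np.int64(305), np.int64(162)], [np.int64(194), np.int64(162)]] [[np.int64(604), np.int64(83)], [np.int64(594), np.int64(62)], [np.int64(582), np.int64(99)], [np.int64(571), np.int64(79)], [np.int64(558), np.int64(73)]]
```

View pics/s3b.png

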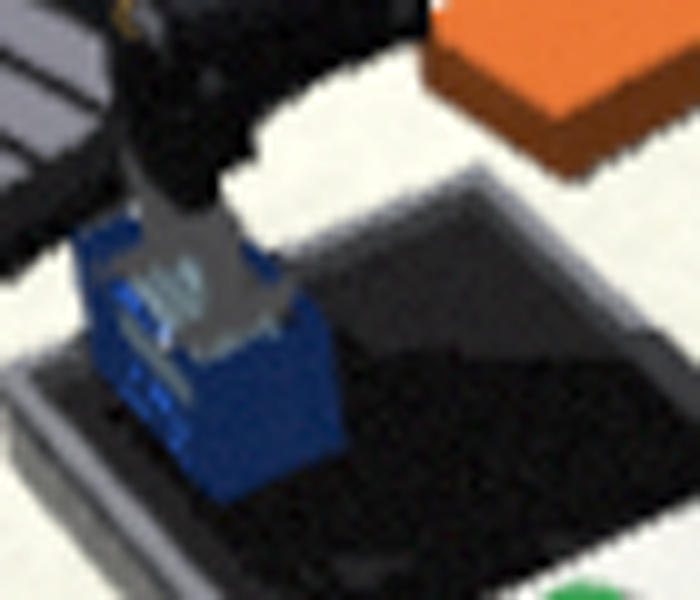

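The wrist and scene views agree: the rack is upright, but it sits about 12 mm lower in the grip because it slipped on the lift. The contact was therefore the bay floor itself. I'll set it down gently and release.

```bash
python3 -m handwheel '[{"x":0.003,"y":0.003,"z":0.008,"wx":0,"wy":0,"wz":0},{"x":0.003,"y":0.003,"z":0.014,"wx":0,"wy":0,"wz":0},{"x":0.003,"y":0.003,"z":0.018,"wx":0,"wy":0,"wz":0},{"x":0.003,"y":0.003,"z":0.021,"wx":0,"wy":0,"wz":0},{"x":0.003,"y":0.003,"z":0.022,"wx":0,"wy":0,"wz":0},{"x":0.003,"y":0.003,"z":0.022,"wx":0,"wy":0,"wz":0},{"x":0.003,"y":0.003,"z":0.022,"wx":0,"wy":0,"wz":0}]'
python3 -c "
from h import *
rep()"
```

```text
time: 11.83
position: [0.5943, -0.2965, 0.1312]
tool_rot: [0.163, 3.135, 0.004]
ft_force: [-5.5, 6.1, 22.9]
grip_width: 0.339
grip_force: 35.0
t 11.83 [ 0.5943 -0.2965  0.1312] yaw 84.05 F [-5.5  6.1 22.9] grip 0.0295 35.0
```

```bash
python3 -m handwheel '[{"x":0,"y":0,"z":0,"wx":0,"wy":0,"wz":0},{"x":0,"y":0,"z":0,"wx":0,"wy":0,"wz":0},{"x":0,"y":0,"z":0,"wx":0,"wy":0,"wz":0},{"x":0,"y":0,"z":-0.03,"wx":0,"wy":0,"wz":0},{"x":0,"y":0,"z":-0.06,"wx":0,"wy":0,"wz":0},{"x":0,"y":0,"z":-0.1,"wx":0,"wy":0,"wz":0},{"x":0,"y":0,"z":-0.12,"wx":0,"wy":0,"wz":0},{"x":0,"y":0,"z":-0.12,"wx":0,"wy":0,"wz":0}]' 0.06 50
python3 -c "
from h import *
rep();go([.42,.28,.25],83.97)"
```

```text
time: 12.5
position: [0.5951, -0.2994, 0.2523]
tool_rot: [0.165, 3.13, -0.005]
ft_force: [-0.1, -0.3, -0.2]
grip_width: 0.685
grip_force: 0.0
t 12.5 [ 0.5951 -0.2994  0.2523] yaw 83.97 F [-0.1 -0.3 -0.2] grip 0.0596 0.0
shift [ 0.2349  0.5578 -0.0009] wz 0.0
```

```bash
python3 -m handwheel '[{"x":0.016,"y":0.038,"z":0,"wx":0,"wy":0,"wz":0},{"x":0.032,"y":0.076,"z":0,"wx":0,"wy":0,"wz":0},{"x":0.048,"y":0.114,"z":0,"wx":0,"wy":0,"wz":0},{"x":0.064,"y":0.152,"z":0,"wx":0,"wy":0,"wz":0},{"x":0.08,"y":0.19,"z":0,"wx":0,"wy":0,"wz":0},{"x":0.096,"y":0.228,"z":0,"wx":0,"wy":0,"wz":0},{"x":0.112,"y":0.266,"z":0,"wx":0,"wy":0,"wz":0},{"x":0.128,"y":0.304,"z":0,"wx":0,"wy":0,"wz":0},{"x":0.144,"y":0.342,"z":0,"wx":0,"wy":0,"wz":0},{"x":0.16,"y":0.38,"z":0,"wx":0,"wy":0,"wz":0}]' | sed -n 2p
python3 -m handwheel '[{"x":0.016,"y":0.038,"z":0,"wx":0,"wy":0,"wz":2},{"x":0.032,"y":0.076,"z":0,"wx":0,"wy":0,"wz":4},{"x":0.048,"y":0.114,"z":0,"wx":0,"wy":0,"wz":6},{"x":0.06,"y":0.152,"z":0,"wx":0,"wy":0,"wz":9},{"x":0.07,"y":0.19,"z":0,"wx":0,"wy":0,"wz":9},{"x":0.07,"y":0.215,"z":0,"wx":0,"wy":0,"wz":9},{"x":0.07,"y":0.215,"z":0,"wx":0,"wy":0,"wz":9},{"x":0.07,"y":0.215,"z":0,"wx":0,"wy":0,"wz":9}]' | sed -n 2p
python3 -c "
from h import *
rep()
snap('wrist','w4.png');snap('top','t4.png')
a=cv2.imread('pics/w4.png');cv2.imwrite('pics/w4b.png',cv2.resize(np.clip(a*1.4,0,255).astype('uint8'),(800,600),interpolation=cv2.INTER_CUBIC))
print(proj('w4',[.4249,.3275,.122])*800/512, proj('w4',[.56,.32,.278])*800/512)"
```

```text
position: [0.4723, 0.0988, 0.2461]
position: [0.4258, 0.319, 0.2454]
t 14.0 [0.4258 0.319  0.2454] yaw 75.17 F [-0.1 -0.6 -0.8] grip 0.0599 0.0
[415.33156277 282.81708294] [486.44552536 681.81686951]
```

View pics/w4b.png

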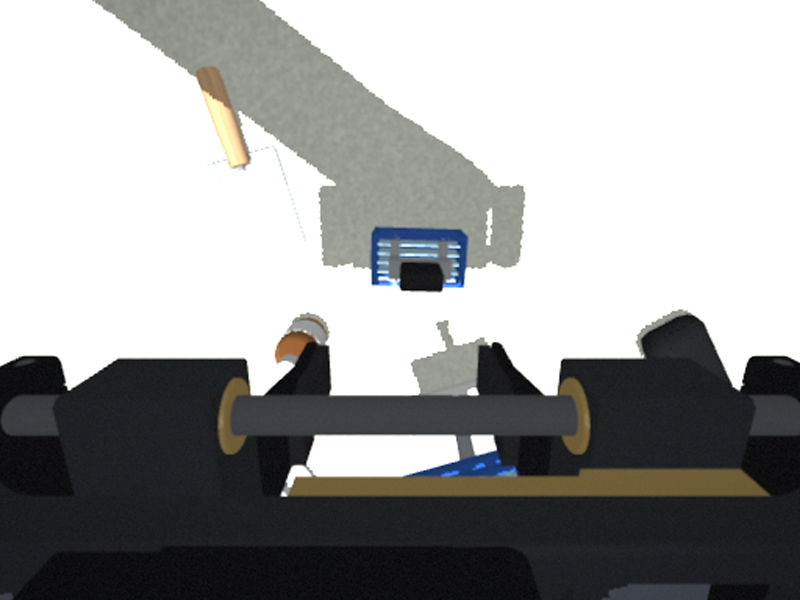

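The second bench rack is where it was. Its tab top centre is (421,281) and it is aligned with the tool to about 1°.

Run:
```python
from h import *
k=512/800
P=lambda u,v,z:ray('w4',u*k,v*k,z)
t=P(421,281,.122);c=[P(u,v,.05) for u,v in((372,228),(467,230),(464,288),(374,287))]
m=np.mean(c,0);print(t,m,[np.linalg.norm(c[i]-c[i-1]) for i in range(4)])
for e in (c[1]-c[0],c[2]-c[3]): print(np.degrees(np.arctan2(e[1],e[0])))
rep();go([*(.5*(t[:2]+m[:2])),.086],75)
```

```text
[0.42464533 0.33153414 0.122     ] [0.42391525 0.33285963 0.05      ] [np.float64(0.05011988355492569), np.float64(0.07804560942681378), np.float64(0.04932893619120163), np.float64(0.07680620445170847)]
74.04599705907025
74.61568901474546
t 14.1 [0.427  0.3166 0.2463] yaw 74.9 F [ 0.2 -0.1  0.4] grip 0.0597 0.0
shift [0.0066 0.0148 0.1603] wz -0.1
```

```bash
python3 -m handwheel '[{"x":0.006,"y":0.015,"z":0.03,"wx":0,"wy":0,"wz":0.3},{"x":0.006,"y":0.015,"z":0.06,"wx":0,"wy":0,"wz":0.3},{"x":0.006,"y":0.015,"z":0.09,"wx":0,"wy":0,"wz":0.3},{"x":0.006,"y":0.015,"z":0.11,"wx":0,"wy":0,"wz":0.3},{"x":0.006,"y":0.015,"z":0.13,"wx":0,"wy":0,"wz":0.3},{"x":0.006,"y":0.015,"z":0.15,"wx":0,"wy":0,"wz":0.3},{"x":0.006,"y":0.015,"z":0.159,"wx":0,"wy":0,"wz":0.3},{"x":0.006,"y":0.015,"z":0.159,"wx":0,"wy":0,"wz":0.3},{"x":0.006,"y":0.015,"z":0.159,"wx":0,"wy":0,"wz":0.3}]' 0.06 55 | sed -n 2,4p
python3 -m handwheel '[{"x":0,"y":0,"z":0,"wx":0,"wy":0,"wz":0},{"x":0,"y":0,"z":0,"wx":0,"wy":0,"wz":0},{"x":0,"y":0,"z":0,"wx":0,"wy":0,"wz":0},{"x":0,"y":0,"z":0,"wx":0,"wy":0,"wz":0},{"x":0,"y":0,"z":0,"wx":0,"wy":0,"wz":0},{"x":0,"y":0,"z":0,"wx":0,"wy":0,"wz":0},{"x":0,"y":0,"z":0,"wx":0,"wy":0,"wz":0},{"x":0,"y":0,"z":0,"wx":0,"wy":0,"wz":0}]' 0.02 55
python3 -c "
from h import *
rep()"
```

```text
position: [0.4254, 0.3333, 0.0889]
tool_rot: [0.421, 3.113, -0.0]
ft_force: [-0.1, 0.0, -0.1]
time: 15.52
position: [0.425, 0.3341, 0.0887]
tool_rot: [0.418, 3.114, -0.0]
ft_force: [0.2, -1.8, 1.0]
grip_width: 0.343
grip_force: 54.5
t 15.52 [0.425  0.3341 0.0887] yaw 74.69 F [ 0.2 -1.8  1. ] grip 0.0299 54.5
```

```bash
python3 -m handwheel '[{"x":0,"y":0,"z":-0.01,"wx":0,"wy":0,"wz":0},{"x":0,"y":0,"z":-0.03,"wx":0,"wy":0,"wz":0},{"x":0,"y":0,"z":-0.06,"wx":0,"wy":0,"wz":0},{"x":0,"y":0,"z":-0.09,"wx":0,"wy":0,"wz":0},{"x":0,"y":0,"z":-0.12,"wx":0,"wy":0,"wz":0},{"x":0,"y":0,"z":-0.15,"wx":0,"wy":0,"wz":0},{"x":0,"y":0,"z":-0.165,"wx":0,"wy":0,"wz":0},{"x":0,"y":0,"z":-0.165,"wx":0,"wy":0,"wz":0}]' | sed -n 2,6p
python3 -c "
from h import *
rep();go([.46,.02,.25],83.97)"
```

```text
position: [0.4266, 0.3358, 0.2584]
tool_rot: [0.418, 3.109, 0.01]
ft_force: [0.1, -0.6, -2.1]
grip_width: 0.336
grip_force: 54.5
t 16.18 [0.4266 0.3358 0.2584] yaw 74.7 F [ 0.1 -0.6 -2.1] grip 0.0292 54.5
shift [-0.1156 -0.2958  0.0067] wz -9.27
```

```bash
python3 -m handwheel '[{"x":-0.005,"y":-0.015,"z":0,"wx":0,"wy":0,"wz":-1},{"x":-0.015,"y":-0.045,"z":0,"wx":0,"wy":0,"wz":-2},{"x":-0.03,"y":-0.08,"z":0,"wx":0,"wy":0,"wz":-3},{"x":-0.045,"y":-0.115,"z":0,"wx":0,"wy":0,"wz":-4},{"x":-0.06,"y":-0.15,"z":0,"wx":0,"wy":0,"wz":-5},{"x":-0.075,"y":-0.185,"z":0,"wx":0,"wy":0,"wz":-6},{"x":-0.09,"y":-0.22,"z":0,"wx":0,"wy":0,"wz":-7},{"x":-0.1,"y":-0.255,"z":0,"wx":0,"wy":0,"wz":-8},{"x":-0.11,"y":-0.285,"z":0,"wx":0,"wy":0,"wz":-9},{"x":-0.115,"y":-0.295,"z":0,"wx":0,"wy":0,"wz":-9.3}]' | sed -n 2p
python3 -c "
from h import *
rep();go(scw((.04,.014,.25)),83.97)"
```

```text
position: [0.457, 0.0134, 0.2524]
t 17.02 [0.457  0.0134 0.2524] yaw 83.64 F [ 0.5  0.2 -1. ] grip 0.0295 54.5
shift [-0.1708 -0.1802  0.0025] wz -0.33
```

```bash
python3 -m handwheel '[{"x":-0.015,"y":-0.015,"z":0,"wx":0,"wy":0,"wz":0},{"x":-0.04,"y":-0.04,"z":0,"wx":0,"wy":0,"wz":0},{"x":-0.065,"y":-0.067,"z":0,"wx":0,"wy":0,"wz":0},{"x":-0.09,"y":-0.094,"z":0,"wx":0,"wy":0,"wz":0},{"x":-0.115,"y":-0.121,"z":0,"wx":0,"wy":0,"wz":0},{"x":-0.14,"y":-0.148,"z":0,"wx":0,"wy":0,"wz":0},{"x":-0.16,"y":-0.17,"z":0,"wx":0,"wy":0,"wz":0},{"x":-0.168,"y":-0.18,"z":0,"wx":0,"wy":0,"wz":0},{"x":-0.168,"y":-0.18,"z":0,"wx":0,"wy":0,"wz":0},{"x":-0.168,"y":-0.18,"z":0,"wx":0,"wy":0,"wz":0}]' | sed -n 2p
python3 -c "
from h import *
rep();go(scw((.04,.014,.25)),83.97)
snap('scene','s5.png')
a=np.radians(83.97);p=np.array(st()['position'])-[0,0,.0887];ly=np.array([np.cos(a),np.sin(a),0]);lx=np.array([np.sin(a),-np.cos(a),0])
im=cv2.imread('pics/s5.png')
pts=np.array([proj('s5',p+lx*x+ly*y+np.array([0,0,z])) for x,y,z in((-.022,.04,0),(-.022,.04,.05),(.022,.04,0),(.022,.04,.05),(.022,-.04,0))])
o=pts.mean(0).astype(int)-[45,35];c=np.clip(cv2.resize(im[o[1]:o[1]+75,o[0]:o[0]+100],None,fx=8,fy=8,interpolation=cv2.INTER_CUBIC)*1.4,0,255).astype('uint8')
for q in pts: cv2.circle(c,tuple(((q-o)*8+4).astype(int)),3,(0,0,255),-1)
cv2.imwrite('pics/s5b.png',c)"
```

```text
position: [0.6054, -0.1776, 0.2517]
t 17.85 [ 0.6054 -0.1776  0.2517] yaw 83.89 F [-0.9  0.6 -1.4] grip 0.0294 54.5
shift [-0.0022 -0.0068  0.0017] wz -0.08
```

View pics/s5b.png

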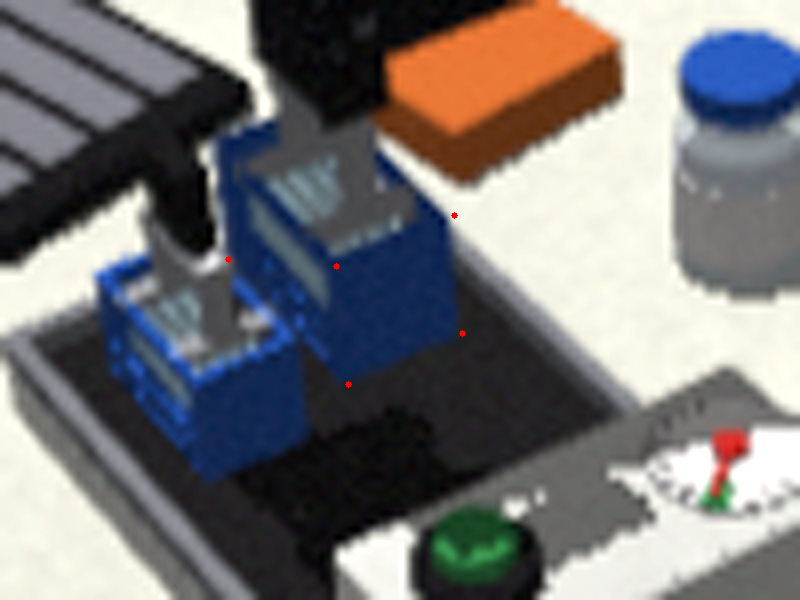

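No slip this time: the projected corners, e.g. (348,384) and (462,333), lie on the rack. The first rack stands upright in the bay and the needle is on green.

```bash
python3 -m handwheel '[{"x":-0.002,"y":-0.005,"z":0.01,"wx":0,"wy":0,"wz":0},{"x":-0.002,"y":-0.005,"z":0.03,"wx":0,"wy":0,"wz":0},{"x":-0.002,"y":-0.005,"z":0.055,"wx":0,"wy":0,"wz":0},{"x":-0.002,"y":-0.005,"z":0.08,"wx":0,"wy":0,"wz":0},{"x":-0.002,"y":-0.005,"z":0.1,"wx":0,"wy":0,"wz":0},{"x":-0.002,"y":-0.005,"z":0.113,"wx":0,"wy":0,"wz":0},{"x":-0.002,"y":-0.005,"z":0.12,"wx":0,"wy":0,"wz":0},{"x":-0.002,"y":-0.005,"z":0.12,"wx":0,"wy":0,"wz":0},{"x":-0.002,"y":-0.005,"z":0.12,"wx":0,"wy":0,"wz":0}]'
python3 -c "
from h import *
rep();go(scw((.04,.014,.1187)),83.97)"
```

```text
time: 18.65
position: [0.6081, -0.1822, 0.1342]
tool_rot: [0.164, 3.136, 0.0]
ft_force: [0.4, -0.8, -2.0]
grip_width: 0.343
grip_force: 54.5
t 18.65 [ 0.6081 -0.1822  0.1342] yaw 84.02 F [ 0.4 -0.8 -2. ] grip 0.0299 54.5
shift [ 0.001  -0.0025  0.0155] wz 0.05
```

```bash
python3 -m handwheel '[{"x":0,"y":-0.002,"z":0.005,"wx":0,"wy":0,"wz":0},{"x":0,"y":-0.002,"z":0.01,"wx":0,"wy":0,"wz":0},{"x":0,"y":-0.002,"z":0.013,"wx":0,"wy":0,"wz":0},{"x":0,"y":-0.002,"z":0.015,"wx":0,"wy":0,"wz":0},{"x":0,"y":-0.002,"z":0.016,"wx":0,"wy":0,"wz":0},{"x":0,"y":-0.002,"z":0.016,"wx":0,"wy":0,"wz":0}]'
```

```text
time: 19.15
position: [0.6078, -0.1847, 0.1187]
tool_rot: [0.165, 3.136, 0.0]
ft_force: [-1.2, -1.1, 3.7]
grip_width: 0.34
grip_force: 54.4
```

Touching lightly at the expected height. Release, rise and head for the hook.

```bash
python3 -m handwheel '[{"x":0,"y":0,"z":0,"wx":0,"wy":0,"wz":0},{"x":0,"y":0,"z":0,"wx":0,"wy":0,"wz":0},{"x":0,"y":0,"z":0,"wx":0,"wy":0,"wz":0},{"x":0,"y":0,"z":-0.03,"wx":0,"wy":0,"wz":0},{"x":0,"y":0,"z":-0.07,"wx":0,"wy":0,"wz":0},{"x":0,"y":0,"z":-0.11,"wx":0,"wy":0,"wz":0},{"x":0,"y":0,"z":-0.15,"wx":0,"wy":0,"wz":0},{"x":0,"y":0,"z":-0.19,"wx":0,"wy":0,"wz":0},{"x":0,"y":0,"z":-0.212,"wx":0,"wy":0,"wz":0},{"x":0,"y":0,"z":-0.212,"wx":0,"wy":0,"wz":0}]' 0.06 55 | sed -n 2p
python3 -c "
from h import *
rep();go([.49,.25,.33],92)
a=cv2.imread('pics/t4.png')[165:205,90:140];cv2.imwrite('pics/t4b.png',np.clip(cv2.resize(a,None,fx=12,fy=12,interpolation=cv2.INTER_CUBIC)*1.5,0,255).astype('uint8'))"
```

```text
position: [0.6096, -0.1856, 0.3359]
t 19.98 [ 0.6096 -0.1856  0.3359] yaw 84.0 F [ 0.6  0.3 -0.4] grip 0.0596 0.0
shift [0.1645 0.4207 0.0038] wz -8.0
```

```bash
python3 -m handwheel '[{"x":0.005,"y":0.04,"z":-0.02,"wx":0,"wy":0,"wz":-2},{"x":0.008,"y":0.08,"z":-0.044,"wx":0,"wy":0,"wz":-4},{"x":0.012,"y":0.12,"z":-0.044,"wx":0,"wy":0,"wz":-6},{"x":0.016,"y":0.16,"z":-0.044,"wx":0,"wy":0,"wz":-8},{"x":0.02,"y":0.2,"z":-0.044,"wx":0,"wy":0,"wz":-11},{"x":0.025,"y":0.24,"z":-0.044,"wx":0,"wy":0,"wz":-11},{"x":0.03,"y":0.28,"z":-0.044,"wx":0,"wy":0,"wz":-11},{"x":0.035,"y":0.32,"z":-0.044,"wx":0,"wy":0,"wz":-11},{"x":0.04,"y":0.36,"z":-0.044,"wx":0,"wy":0,"wz":-11},{"x":0.045,"y":0.4,"z":-0.044,"wx":0,"wy":0,"wz":-11}]' | sed -n 2p
python3 -c "
from h import *
rep();go([.545,.32,.38],95)"
```

```text
position: [0.604, 0.2204, 0.3727]
t 20.82 [0.604  0.2204 0.3727] yaw 95.02 F [ 1.  -0.6 -0.2] grip 0.06 0.0
shift [ 0.05    0.1044 -0.0072] wz 0.02
```

```bash
python3 -m handwheel '[{"x":0.02,"y":0.035,"z":0,"wx":0,"wy":0,"wz":0},{"x":0.04,"y":0.07,"z":0,"wx":0,"wy":0,"wz":0},{"x":0.05,"y":0.1,"z":0,"wx":0,"wy":0,"wz":0},{"x":0.05,"y":0.104,"z":0,"wx":0,"wy":0,"wz":0},{"x":0.05,"y":0.104,"z":0,"wx":0,"wy":0,"wz":0},{"x":0.05,"y":0.104,"z":0,"wx":0,"wy":0,"wz":0}]' | sed -n 2p
python3 -c "
from h import *
rep();snap('wrist','w6.png')
a=cv2.imread('pics/w6.png');cv2.imwrite('pics/w6b.png',cv2.resize(np.clip(a*1.4,0,255).astype('uint8'),(800,600),interpolation=cv2.INTER_CUBIC))
for p in ([.5606,.3204,.278],[.5644,.323,.206],[.52,.321,.23]):print(proj('w6',p)*800/512)"
```

```text
position: [0.5459, 0.3168, 0.3727]
t 21.32 [0.5459 0.3168 0.3727] yaw 94.99 F [ 0.  -1.1 -0.7] grip 0.0598 0.0
[407.20590055 321.83034273]
[409.42260905 296.06131397]
[412.77279232 245.21980187]
```

View pics/w6b.png

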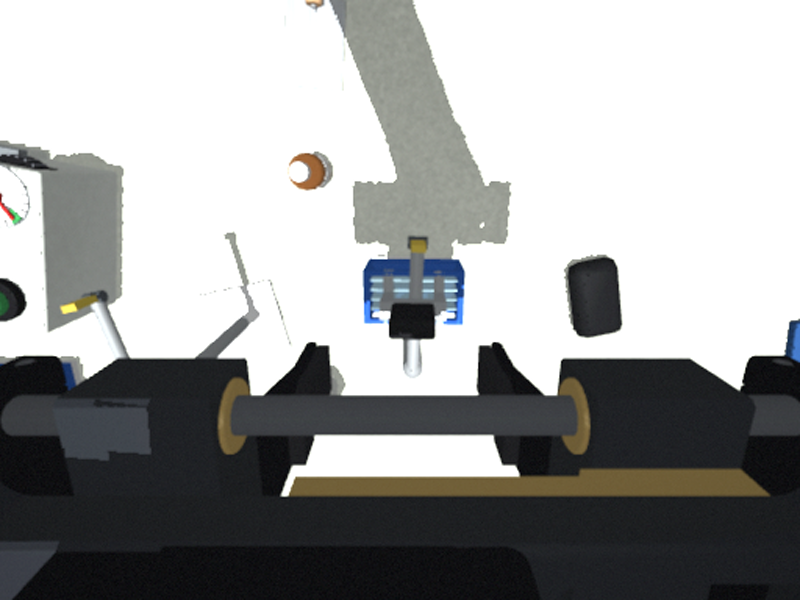

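The hanging rack's tab top is centred at about (412,326) and its body edges are parallel to the tool. The rod runs from (417,250) to (413,370).

Run:
```python
from h import *
k=512/800
P=lambda u,v,z:ray('w6',u*k,v*k,z)
print(P(412,326,.278),P(418,250,.23),P(413,372,.23))
c=[P(u,v,.206) for u,v in((366,268),(464,268),(463,323),(366,324))];print(np.mean(c,0),c[1]-c[0],c[2]-c[3])
e=P(417.5,250,.23)-P(413,370,.23);print('rod',np.degrees(np.arctan2(e[1],e[0])))
t=P(412,326,.278);rep();go([t[0],t[1],.246],95)
```

```text
[0.56310116 0.32365607 0.278     ] [0.52307301 0.32501686 0.23      ] [0.61798016 0.33042998 0.23      ]
[0.56419937 0.32718755 0.206     ] [-0.00670614  0.07563468  0.        ] [-0.00775835  0.07763139  0.        ]
rod -176.556653257743
t 21.37 [0.5465 0.3156 0.3731] yaw 94.86 F [ 0.3 -0.7  0.7] grip 0.0597 0.0
shift [-0.0172  0.0068  0.1271] wz -0.14
```

```bash
python3 -m handwheel '[{"x":-0.017,"y":0.008,"z":0.01,"wx":0,"wy":0,"wz":0},{"x":-0.017,"y":0.008,"z":0.03,"wx":0,"wy":0,"wz":0},{"x":-0.017,"y":0.008,"z":0.05,"wx":0,"wy":0,"wz":0},{"x":-0.017,"y":0.008,"z":0.075,"wx":0,"wy":0,"wz":0},{"x":-0.017,"y":0.008,"z":0.1,"wx":0,"wy":0,"wz":0},{"x":-0.017,"y":0.008,"z":0.12,"wx":0,"wy":0,"wz":0},{"x":-0.017,"y":0.008,"z":0.129,"wx":0,"wy":0,"wz":0},{"x":-0.017,"y":0.008,"z":0.129,"wx":0,"wy":0,"wz":0},{"x":-0.017,"y":0.008,"z":0.129,"wx":0,"wy":0,"wz":0}]'
python3 -c "
from h import *
rep();go([.5635,.325,.244],95)"
```

```text
time: 22.12
position: [0.5628, 0.3256, 0.2452]
tool_rot: [-0.134, 3.138, -0.0]
ft_force: [-0.6, 0.1, -0.1]
grip_width: 0.689
grip_force: 0.0
t 22.12 [0.5628 0.3256 0.2452] yaw 94.88 F [-0.6  0.1 -0.1] grip 0.0599 0.0
shift [-0.0007 -0.0006  0.0012] wz -0.12
```

```bash
python3 -m handwheel '[{"x":0,"y":0,"z":0.001,"wx":0,"wy":0,"wz":0},{"x":0,"y":0,"z":0.001,"wx":0,"wy":0,"wz":0},{"x":0,"y":0,"z":0.001,"wx":0,"wy":0,"wz":0},{"x":0,"y":0,"z":0.001,"wx":0,"wy":0,"wz":0},{"x":0,"y":0,"z":0.001,"wx":0,"wy":0,"wz":0},{"x":0,"y":0,"z":0.001,"wx":0,"wy":0,"wz":0},{"x":0,"y":0,"z":0.001,"wx":0,"wy":0,"wz":0},{"x":0,"y":0,"z":0.001,"wx":0,"wy":0,"wz":0}]' 0.02 55 | tail -5
python3 -m handwheel '[{"x":0,"y":0,"z":-0.003,"wx":0,"wy":0,"wz":0},{"x":0,"y":0,"z":-0.006,"wx":0,"wy":0,"wz":0},{"x":0,"y":0,"z":-0.006,"wx":0,"wy":0,"wz":0},{"x":0.01,"y":0,"z":-0.006,"wx":0,"wy":0,"wz":0},{"x":0.02,"y":0,"z":-0.006,"wx":0,"wy":0,"wz":0},{"x":0.03,"y":0.001,"z":-0.006,"wx":0,"wy":0,"wz":0},{"x":0.04,"y":0.001,"z":-0.006,"wx":0,"wy":0,"wz":0},{"x":0.04,"y":0.001,"z":-0.006,"wx":0,"wy":0,"wz":0}]'
```

```text
position: [0.5623, 0.3264, 0.2441]
tool_rot: [-0.136, 3.138, -0.0]
ft_force: [-0.3, -1.0, 3.0]
grip_width: 0.339
grip_force: 54.2
time: 23.45
position: [0.5213, 0.3248, 0.2506]
tool_rot: [-0.139, 3.136, 0.003]
ft_force: [5.3, -0.0, -3.2]
grip_width: 0.341
grip_force: 54.1
```

The keeper is pressing back with about 5 N, as expected. Keep pulling.

```bash
python3 -m handwheel '[{"x":0.008,"y":0,"z":0,"wx":0,"wy":0,"wz":0},{"x":0.016,"y":0,"z":0,"wx":0,"wy":0,"wz":0},{"x":0.024,"y":0.001,"z":0,"wx":0,"wy":0,"wz":0},{"x":0.032,"y":0.001,"z":0,"wx":0,"wy":0,"wz":0},{"x":0.04,"y":0.001,"z":0,"wx":0,"wy":0,"wz":0},{"x":0.048,"y":0.001,"z":0,"wx":0,"wy":0,"wz":0},{"x":0.056,"y":0.002,"z":0,"wx":0,"wy":0,"wz":0},{"x":0.064,"y":0.002,"z":0,"wx":0,"wy":0,"wz":0},{"x":0.072,"y":0.002,"z":0,"wx":0,"wy":0,"wz":0},{"x":0.08,"y":0.002,"z":0,"wx":0,"wy":0,"wz":0}]'
python3 -c "
from h import *
rep();go([.445,.24,.27],84)"
```

```text
time: 24.28
position: [0.441, 0.3192, 0.2492]
tool_rot: [0.137, -3.138, 0.001]
ft_force: [-0.6, 0.1, -2.5]
grip_width: 0.341
grip_force: 54.1
t 24.28 [0.441  0.3192 0.2492] yaw 95.01 F [-0.6  0.1 -2.5] grip 0.0296 54.1
shift [ 0.0029 -0.0793 -0.0208] wz 11.01
```

```bash
python3 -m handwheel '[{"x":0.002,"y":-0.01,"z":-0.01,"wx":0,"wy":0,"wz":1},{"x":0.002,"y":-0.035,"z":-0.02,"wx":0,"wy":0,"wz":3},{"x":0.002,"y":-0.065,"z":-0.02,"wx":0,"wy":0,"wz":5},{"x":0.001,"y":-0.1,"z":-0.02,"wx":0,"wy":0,"wz":7},{"x":0,"y":-0.135,"z":-0.02,"wx":0,"wy":0,"wz":9},{"x":-0.003,"y":-0.17,"z":-0.02,"wx":0,"wy":0,"wz":11},{"x":-0.006,"y":-0.205,"z":-0.02,"wx":0,"wy":0,"wz":11},{"x":-0.01,"y":-0.24,"z":-0.02,"wx":0,"wy":0,"wz":11},{"x":-0.014,"y":-0.27,"z":-0.02,"wx":0,"wy":0,"wz":11},{"x":-0.016,"y":-0.29,"z":-0.02,"wx":0,"wy":0,"wz":11}]' | sed -n 2p
python3 -c "
from h import *
rep();go(scw((-.04,-.044,.25)),83.97)"
```

```text
position: [0.4837, 0.0267, 0.2706]
t 25.12 [0.4837 0.0267 0.2706] yaw 83.65 F [-0.5  0.1 -2.4] grip 0.0298 54.1
shift [-0.0661 -0.2548  0.0207] wz -0.32
```

```bash
python3 -m handwheel '[{"x":-0.005,"y":-0.02,"z":0,"wx":0,"wy":0,"wz":0},{"x":-0.012,"y":-0.05,"z":0,"wx":0,"wy":0,"wz":0},{"x":-0.02,"y":-0.085,"z":0,"wx":0,"wy":0,"wz":0},{"x":-0.03,"y":-0.12,"z":0,"wx":0,"wy":0,"wz":0},{"x":-0.04,"y":-0.155,"z":0,"wx":0,"wy":0,"wz":0},{"x":-0.05,"y":-0.19,"z":0,"wx":0,"wy":0,"wz":0},{"x":-0.06,"y":-0.225,"z":0,"wx":0,"wy":0,"wz":0},{"x":-0.066,"y":-0.245,"z":0,"wx":0,"wy":0,"wz":0},{"x":-0.066,"y":-0.252,"z":0,"wx":0,"wy":0,"wz":0},{"x":-0.066,"y":-0.252,"z":0,"wx":0,"wy":0,"wz":0}]' | sed -n 2p
python3 -c "
from h import *
rep();go(scw((-.04,-.044,.119)),83.97)"
```

```text
position: [0.5212, -0.229, 0.2701]
t 25.95 [ 0.5212 -0.229   0.2701] yaw 83.65 F [ 0.1  0.9 -1.6] grip 0.0297 54.1
shift [-0.0005 -0.0046  0.1511] wz -0.32
```

```bash
python3 -m handwheel '[{"x":0,"y":-0.003,"z":0.015,"wx":0,"wy":0,"wz":-0.3},{"x":0,"y":-0.003,"z":0.04,"wx":0,"wy":0,"wz":-0.3},{"x":0,"y":-0.003,"z":0.065,"wx":0,"wy":0,"wz":-0.3},{"x":0,"y":-0.003,"z":0.09,"wx":0,"wy":0,"wz":-0.3},{"x":0,"y":-0.003,"z":0.11,"wx":0,"wy":0,"wz":-0.3},{"x":0,"y":-0.003,"z":0.125,"wx":0,"wy":0,"wz":-0.3},{"x":0,"y":-0.003,"z":0.132,"wx":0,"wy":0,"wz":-0.3},{"x":0,"y":-0.003,"z":0.132,"wx":0,"wy":0,"wz":-0.3},{"x":0,"y":-0.003,"z":0.132,"wx":0,"wy":0,"wz":-0.3}]' | sed -n 2,4p
python3 -m handwheel '[{"x":0,"y":0,"z":0.005,"wx":0,"wy":0,"wz":0},{"x":0,"y":0,"z":0.01,"wx":0,"wy":0,"wz":0},{"x":0,"y":0,"z":0.014,"wx":0,"wy":0,"wz":0},{"x":0,"y":0,"z":0.016,"wx":0,"wy":0,"wz":0},{"x":0,"y":0,"z":0.016,"wx":0,"wy":0,"wz":0}]'
```

```text
position: [0.5227, -0.2277, 0.1382]
tool_rot: [0.154, 3.137, 0.001]
ft_force: [-0.0, -0.2, -2.2]
time: 27.12
position: [0.522, -0.2285, 0.1211]
tool_rot: [-0.157, -3.137, -0.0]
ft_force: [-0.6, 0.9, -2.8]
grip_width: 0.342
grip_force: 54.1
```

```bash
python3 -m handwheel '[{"x":0,"y":0,"z":0.001,"wx":0,"wy":0,"wz":0},{"x":0,"y":0,"z":0.002,"wx":0,"wy":0,"wz":0},{"x":0,"y":0,"z":0.003,"wx":0,"wy":0,"wz":0},{"x":0,"y":0,"z":0.003,"wx":0,"wy":0,"wz":0},{"x":0,"y":0,"z":0.003,"wx":0,"wy":0,"wz":0}]'
```

```text
time: 27.53
position: [0.5227, -0.229, 0.1193]
tool_rot: [0.157, 3.137, -0.0]
ft_force: [-0.5, -1.5, 3.3]
grip_width: 0.338
grip_force: 54.0
```

```bash
python3 -m handwheel '[{"x":0,"y":0,"z":0,"wx":0,"wy":0,"wz":0},{"x":0,"y":0,"z":0,"wx":0,"wy":0,"wz":0},{"x":0,"y":0,"z":0,"wx":0,"wy":0,"wz":0},{"x":0,"y":0,"z":-0.03,"wx":0,"wy":0,"wz":0},{"x":0,"y":0,"z":-0.07,"wx":0,"wy":0,"wz":0},{"x":0,"y":0,"z":-0.11,"wx":0,"wy":0,"wz":0},{"x":0,"y":0,"z":-0.12,"wx":0,"wy":0,"wz":0},{"x":0,"y":0,"z":-0.12,"wx":0,"wy":0,"wz":0}]' 0.06 | sed -n 2p
python3 -c "
from h import *
rep();go(scw((.052,.116,.2)),83.97);go([.43,.1,.26])"
```

```text
position: [0.5243, -0.2296, 0.2421]
t 28.2 [ 0.5243 -0.2296  0.2421] yaw 84.31 F [ 0.4  0.9 -0.7] grip 0.0595 0.0
shift [-0.09    0.1549  0.0427] wz 0.34
shift [ 0.1264  0.3186 -0.0188] wz None
```

```bash
python3 -m handwheel '[{"x":0.015,"y":0.038,"z":-0.01,"wx":0,"wy":0,"wz":0},{"x":0.03,"y":0.076,"z":-0.02,"wx":0,"wy":0,"wz":0},{"x":0.045,"y":0.114,"z":-0.02,"wx":0,"wy":0,"wz":0},{"x":0.06,"y":0.152,"z":-0.02,"wx":0,"wy":0,"wz":0},{"x":0.075,"y":0.19,"z":-0.02,"wx":0,"wy":0,"wz":0},{"x":0.09,"y":0.228,"z":-0.02,"wx":0,"wy":0,"wz":0},{"x":0.1,"y":0.266,"z":-0.02,"wx":0,"wy":0,"wz":0},{"x":0.1,"y":0.304,"z":-0.02,"wx":0,"wy":0,"wz":0},{"x":0.1,"y":0.33,"z":-0.02,"wx":0,"wy":0,"wz":0},{"x":0.1,"y":0.33,"z":-0.02,"wx":0,"wy":0,"wz":0}]' 0 | sed -n 2p
python3 dial.py t7; python3 -c "
from h import *
rep();snap('scene','s7.png');a=cv2.imread('pics/t7.png');b=cv2.imread('pics/s7.png')
A=cv2.resize(a[145:235,235:370],(400,267),interpolation=cv2.INTER_CUBIC);A2=cv2.resize(a[182:214,245:293],(400,267),interpolation=cv2.INTER_CUBIC)
B=cv2.resize(b[145:275,140:400],(800,400)[:2],interpolation=cv2.INTER_CUBIC)[:330]
cv2.imwrite('pics/v7.png',np.clip(np.vstack([np.hstack([A,A2]),B])*1.5,0,255).astype('uint8'))"
```

```text
position: [0.4538, 0.1165, 0.2565]
red 7 [0.01355743 0.01183588] ang 0.717706565216122
green 10 [0.01755282 0.01739758] ang 0.7809564147961288
t 29.08 [0.4542 0.1128 0.2567] yaw 84.67 F [ 0.5 -0.4  0.3] grip 0.0022 0.0
```

View pics/v7.png

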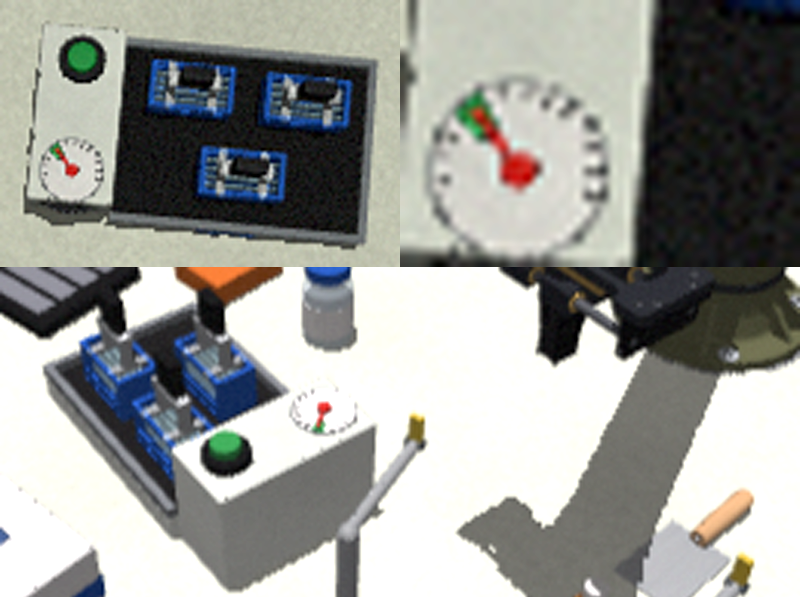

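The top view shows all three racks standing inside the bay, and the needle splits the green band at (476,115). Both keepers are upright. Now the button.

```bash
python3 -c "
from h import *
rep();go(scw((.052,.116,.16)),83.97)"
python3 -m handwheel '[{"x":0,"y":-0.04,"z":-0.02,"wx":0,"wy":0,"wz":0},{"x":-0.02,"y":-0.075,"z":-0.02,"wx":0,"wy":0,"wz":0},{"x":-0.05,"y":-0.1,"z":-0.02,"wx":0,"wy":0,"wz":0},{"x":-0.085,"y":-0.12,"z":-0.02,"wx":0,"wy":0,"wz":0},{"x":-0.12,"y":-0.14,"z":-0.02,"wx":0,"wy":0,"wz":0},{"x":-0.15,"y":-0.16,"z":-0.01,"wx":0,"wy":0,"wz":0},{"x":-0.185,"y":-0.178,"z":0.02,"wx":0,"wy":0,"wz":0},{"x":-0.19,"y":-0.178,"z":0.055,"wx":0,"wy":0,"wz":0},{"x":-0.19,"y":-0.178,"z":0.09,"wx":0,"wy":0,"wz":0},{"x":-0.19,"y":-0.178,"z":0.09,"wx":0,"wy":0,"wz":0}]' | sed -n 2p
python3 -c "
from h import *
rep();go(scw((.052,.116,.13)),83.97)"
```

```text
t 29.13 [0.4547 0.1104 0.2569] yaw 84.46 F [ 0.2 -1.2 -0.4] grip 0.0014 0.0
shift [-0.193  -0.1768  0.097 ] wz 0.49
position: [0.6217, -0.0882, 0.1604]
t 29.97 [ 0.6217 -0.0882  0.1604] yaw 84.05 F [-2.1  0.7 -1. ] grip 0.0004 0.0
shift [-0.0078  0.0046  0.0303] wz 0.08
```

```bash
python3 -m handwheel '[{"x":-0.005,"y":0.004,"z":0.01,"wx":0,"wy":0,"wz":0},{"x":-0.005,"y":0.004,"z":0.02,"wx":0,"wy":0,"wz":0},{"x":-0.005,"y":0.004,"z":0.028,"wx":0,"wy":0,"wz":0},{"x":-0.005,"y":0.004,"z":0.032,"wx":0,"wy":0,"wz":0},{"x":-0.005,"y":0.004,"z":0.036,"wx":0,"wy":0,"wz":0},{"x":-0.005,"y":0.004,"z":0.036,"wx":0,"wy":0,"wz":0}]' | sed -n 2,4p
python3 -c "
from h import *
rep()"
```

```text
position: [0.6327, -0.0825, 0.1334]
tool_rot: [0.155, 3.136, 0.001]
ft_force: [-0.5, 0.8, 4.5]
t 30.47 [ 0.6327 -0.0825  0.1334] yaw 84.33 F [-0.5  0.8  4.5] grip 0.0003 1.8
```

```bash
python3 -m handwheel '[{"x":0.002,"y":0,"z":0.003,"wx":0,"wy":0,"wz":0},{"x":0.002,"y":0,"z":0.006,"wx":0,"wy":0,"wz":0},{"x":0.002,"y":0,"z":0.008,"wx":0,"wy":0,"wz":0},{"x":0.002,"y":0,"z":0.008,"wx":0,"wy":0,"wz":0},{"x":0.002,"y":0,"z":0.008,"wx":0,"wy":0,"wz":0}]'
```

```text
time: 30.88
position: [0.6327, -0.0825, 0.131]
tool_rot: [0.155, 3.132, 0.005]
ft_force: [-8.0, 2.6, 28.6]
grip_width: 0.009
grip_force: 14.4
```

Rigid stop at z = 0.131. I'll check the spring profile on the way up.

```bash
for i in 1 2 3 4; do python3 -m handwheel '[{"x":0,"y":0,"z":-0.003,"wx":0,"wy":0,"wz":0},{"x":0,"y":0,"z":-0.003,"wx":0,"wy":0,"wz":0},{"x":0,"y":0,"z":-0.003,"wx":0,"wy":0,"wz":0}]' | sed -n '2p;4p'; done
```

```text
position: [0.6325, -0.0825, 0.1313]
ft_force: [-1.6, 1.8, 14.2]
position: [0.6323, -0.0825, 0.1323]
ft_force: [3.4, 0.6, 3.4]
position: [0.6306, -0.0827, 0.1338]
ft_force: [1.7, 0.3, 2.4]
position: [0.6299, -0.0828, 0.1362]
ft_force: [1.6, 0.1, 2.1]
```

The force profile is springy over about 6 mm above the stop, so the button went fully down. Retreat, check the dial and hand in.

```bash
python3 -m handwheel '[{"x":0,"y":0,"z":-0.02,"wx":0,"wy":0,"wz":0},{"x":0,"y":0,"z":-0.06,"wx":0,"wy":0,"wz":0},{"x":0,"y":0,"z":-0.1,"wx":0,"wy":0,"wz":0},{"x":0,"y":0,"z":-0.14,"wx":0,"wy":0,"wz":0},{"x":0.03,"y":0.02,"z":-0.14,"wx":0,"wy":0,"wz":0},{"x":0.07,"y":0.04,"z":-0.14,"wx":0,"wy":0,"wz":0},{"x":0.11,"y":0.07,"z":-0.14,"wx":0,"wy":0,"wz":0},{"x":0.15,"y":0.1,"z":-0.14,"wx":0,"wy":0,"wz":0},{"x":0.17,"y":0.14,"z":-0.14,"wx":0,"wy":0,"wz":0},{"x":0.17,"y":0.17,"z":-0.14,"wx":0,"wy":0,"wz":0}]' | sed -n 2p
python3 -m handwheel '[{"x":0,"y":0.02,"z":0,"wx":0,"wy":0,"wz":0},{"x":0,"y":0.02,"z":0,"wx":0,"wy":0,"wz":0},{"x":0,"y":0.02,"z":0,"wx":0,"wy":0,"wz":0},{"x":0,"y":0.02,"z":0,"wx":0,"wy":0,"wz":0}]' | tail -4
python3 dial.py t8; python3 -c "
from h import *
a=cv2.imread('pics/t7.png').astype(int);b=cv2.imread('pics/t8.png').astype(int)
print('bay diff',np.abs(a-b)[150:235,240:370].max(2).__gt__(60).sum())"
```

```text
position: [0.4755, 0.0955, 0.2762]
tool_rot: [-0.159, -3.136, 0.004]
ft_force: [0.4, 0.1, -0.0]
grip_width: 0.006
grip_force: 0.0
red 7 [0.01320493 0.01140995] ang 0.7126046086031265
green 10 [0.01755282 0.01739758] ang 0.7809564147961288
bay diff 0
```

```bash
python3 -c "
from bench import ctrl
print(ctrl.close_job())"
```

```text
the job is handed in; nothing more can be done
None
```

The job is handed in, with no verdict returned: all three racks present stand upright in the bay, the needle is in the green band (about 0.07 rad, or 2 mm, off its middle), the start button was pressed to its stop, and both keepers looked shut in my last picture of them.

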